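# Weight down the garment templates for tracing

## Robot

A 6-joint arm with a two-finger parallel gripper is mounted at the origin on the work surface. World frame = base frame: x ahead of the robot, y to its left, z up, the work surface at z = 0. Lengths are in m, angles in rad, forces in N, time in s.
With the tool pointing down it reaches from about 0.25 to 0.775 m from the base axis. Payload 4 kg.
Tool frame: the origin (TCP) lies midway between the tips of the shut fingers; the grasp point (between the pads) lies 19 mm behind it; z points along the fingers, y is the direction in which the jaws open and shut (so a half turn about z gives the same grasp; the last joint's range is limited). The gripper opens to 85 mm and grips with 20 to 120 N. Pads are 22 mm wide; open, the fingers measure 114 mm over their backs; the gripper's body (76 mm by 85 mm) begins 54 mm behind the grasp point. The pads swing forward as they close: fully open they stand 13 mm farther back than shut.
Start: joints at [-1.424, 0.087, 1.371, -0, 1.684, -0.103], TCP at [0.136, -0.533, 0.205] pointing down, gripper open.
Joint ranges: [-3.1, 3.1], [-0.76, 2.03], [0.27, 2.55], [-1.08, 4.22], [0.17, 2.65], [-2.57, 2.57]. Speed limits (rad/s): [2.79, 2.79, 3.14, 3.14, 3.14, 3.14].

## Interface

Orientations are given as a unit quaternion [x, y, z, w].
In Python, from workcell import telemetry, optics, close_job, spot_in gives the robot as it stands. The module is installed in compiled form; this text tells all that it offers.
- The arm moves only by the tool step_arm, never from a script. Its argument "targets" is a list of rows, each an object with "slide": the shift along the tool's x, y, z in m, a list of three; "turn": the turn about the tool's z in degrees. In form: [{"slide": [tx, ty, tz], "turn": turn}, ...]. A call has 1 to 8 rows; each row is the pose to reach, as a shift and turn from the pose commanded when the call began, along the tool's axes at that moment; what a row does not reach only later rows make up. A row lasts 1/10 s, in which the tool goes at most 50 mm and 8.59 degrees, less where a joint would pass 70% of its speed; a pose out of reach is approached as far as the arm can. A call with a gripper value outside its range is refused whole. "hand" is the gripper command: -1 is shut, 1 is fully open, values between are in proportion, set as the call begins (left out, the last holds). The fingers move at their own pace and stop on an object; "squeeze" is the grip in N (left out, the last holds). Time passes only in rows, so rows that repeat a pose let the fingers close. It gives the time, the measured TCP pose, the force and the opening at its end, in the units of the state.
- telemetry.get_state(): the state, without advancing time (a new reading comes with each control period).
- optics.snapshot(name): name is "scene" or "side" or "wrist"; returns the picture (400x640x3 uint8, red, green, blue); there is no depth.
- optics.camera_info(name): a dict with "fovy" (degrees; the focal length in pixels is half the picture's height over the tangent of half this angle, whatever the lens; pixels are square), "cx", "cy" (the principal point, pixels), "rvec" (rotation vector, rad) and "tvec" (3), from world to camera coordinates, as OpenCV has them. Camera axes: x right, y down, z forward; pixel columns grow to the right and rows downward; lengths in m; the calibration is good to about 2 mm. A picture is of the moment at which its call begins: read the wrist's pose just before it. camera_info takes no time and is no camera call; for the wrist camera it gives the pose at the moment of the call.
- close_job(): hands the job in, once; it reports no verdict.
Trained networks look in the newest picture that a camera, given by its name, has taken for a name from the list of things; names that differ only in an ending like _2 or _b are one class to them, and where a whole thing is asked for, a point or a joint stands for the part that bears it (a point fixed in the world has none). Each returns a list of dicts, best first, with "confidence" (0 to 1); they miss things now and then, are a little off and sometimes report something else, mostly with a low value. They report only what shows in the picture. A call takes as long as a camera call. They do not tell look-alikes from the thing itself.
- spot_in(camera, query): "xyz" ([x, y, z] in m, in world coordinates, good to about 4 mm: the middle of the surface that is visible of it).
The state is a dict: "t": time; "joints": joint angles; "qvel": joint speeds; "joint_efforts": joint torques, N m; "ee_pos": TCP position; "tcp_rot": TCP orientation; "ft_force": force on the tool from outside, world axes, zero at the start; "moment": the same for the moment, N m; "grip_width": finger opening in m.
Only numpy, scipy, OpenCV 4.12 (cv2) and the standard library are available. Lean on these libraries where they do the work, as an engineer would, in place of code of your own. Each camera call takes 0.05 s, during which the arm holds its last target.

## Task

Take the stack of pattern weights apart and weight down the four card templates for tracing: the small disc on the pointed shoulder tab, the larger disc on the half-collar, the square block on the patch pocket, and the long bar on the cuff, pointing along the cuff's length. Set each weight down gently, flat and in the middle of its template, without tipping any weight over or disturbing the shears and the pin dish.

Things in the scene. Friction and masses are not known exactly. Their poses are not given: they have to be found in the camera images.
- small_disc_c (a point): Cast-iron pattern weight, plain grey with a dark felt underside, 22 mm thick, flat-topped, loose, standing flat in the stack. The point is its centre, half-way up (11 mm above its underside); z points up. Small disc, diameter 34 mm, 0.14 kg, top of the stack: 66 mm above the table at its underside; it stands on the larger disc. The weights are stacked a few millimetres off-centre.
- big_disc_c (a point): Cast-iron pattern weight, plain grey with a dark felt underside, 22 mm thick, flat-topped, loose, standing flat in the stack. The point is its centre, half-way up (11 mm above its underside); z points up. Larger disc, diameter 48 mm, 0.28 kg, second from the top: underside 44 mm above the table; it stands on the square block, the small disc on it.
- square_c (a point): Cast-iron pattern weight, plain grey with a dark felt underside, 22 mm thick, flat-topped, loose, standing flat in the stack. The point is its centre, half-way up (11 mm above its underside); z points up. Square block, 60 x 60 mm (sides along its x and y), 0.55 kg, third from the top: underside 22 mm above the table; it stands across the bar, turned a little against it.
- bar_c (a point): Cast-iron pattern weight, plain grey with a dark felt underside, 22 mm thick, flat-topped, loose, standing flat in the stack. The point is its centre, half-way up (11 mm above its underside); z points up. Rectangular bar, 44 mm wide (along its x) and 110 mm long (along its y), 0.75 kg, the bottom of the stack, on the table.
- tab: Template of stiff tan card, 3 mm thick, lying flat and fixed on the table (top face at z = 3 mm). Shoulder tab (epaulette): a strip 66 mm wide (along x) and 155 mm long (along y), square at the -y end, coming to a blunt point at the +y end, with a short dark buttonhole slot near the point. The narrowest template. The origin is the middle of its outline (centroid), on the underside.
- collar: Template of stiff tan card, 3 mm thick, lying flat and fixed on the table (top face at z = 3 mm). Half-collar: a slanting four-sided piece some 177 mm long (along y), 66 mm wide at the straight -y end and widening to a slanted +y end some 100 mm wide that runs out to one sharp collar point. The origin is the middle of its outline (centroid), on the underside.
- pocket: Template of stiff tan card, 3 mm thick, lying flat and fixed on the table (top face at z = 3 mm). Patch pocket: five-sided, 116 mm wide (along x), 137 mm long (along y), straight at the +y end, with a shallow point at the middle of the -y end. The origin is the middle of its outline (centroid), on the underside.
- cuff: Template of stiff tan card, 3 mm thick, lying flat and fixed on the table (top face at z = 3 mm). Cuff: a rectangle 90 mm wide (along x) and 185 mm long (along y), two corners at the +y end rounded (28 mm radius), with a short dark buttonhole slot near that end. The origin is the middle of its outline (centroid), on the underside.
- shears_c (a point): Bystander: tailor's shears with steel blades and black handles, lying loose to one side; 240 mm long along x (blades +x), 105 mm wide at the handles, 14 mm high. The point is at the pivot, 7 mm up.
- pin_dish_c (a point): Bystander: round black pin dish with pins in it, loose, 88 mm across and 20 mm high, in the middle of the side nearest the robot. The point is its centre, half-way up.
There are look-alikes about, which are no part of the job. What is shaped like the part that bears big_disc_c but blue is not meant.

How it is judged:
By the outcome, as a careful person would: the job done as asked, in the order asked, and still so for the second after the job is handed in, with the robot touching nothing.
It also fails if it takes over 120 s, if anything falls off the work surface, if the arm or the gripper's body presses on something with over 40 N, if the wrist force passes 120 N, or if a joint passes its speed limit or range.

## Working session

There is one attempt and no reset: what is moved stays moved. The work goes in short steps, Python scripts to look and compute and a tool call to move; the robot and the scene stay as the last step left them, time stands still between calls to the robot, and variables do not carry over. Pictures are saved under pics/ and viewed, and the job is handed in when it is done.

Besides the shell and the picture viewer there is one more tool, called after "Call:" as a command line: name --argument value ..., lists and objects as JSON in quotes. step_arm: Moves the arm, as the interface text tells. Its arguments: {"type":"object","properties":{"targets":{"type":"array"},"hand":{"type":"number"},"squeeze":{"type":"number"}},"required":["targets"]}

```bash
mkdir -p pics; ls
cat > h.py <<'E'
import numpy as np, cv2
from workcell import telemetry, optics, close_job, spot_in
from scipy.spatial.transform import Rotation as R
def cam(n):
    i=optics.camera_info(n); f=200/np.tan(np.radians(i['fovy'])/2)
    K=np.array([[f,0,i['cx']],[0,f,i['cy']],[0,0,1.]])
    return K,np.array(i['rvec'],float),np.array(i['tvec'],float)
def proj(c,P):
    K,r,t=c; return cv2.projectPoints(np.atleast_2d(np.array(P,float)),r,t,K,None)[0][:,0]
def back(c,uv,z):
    K,r,t=c; Rm=cv2.Rodrigues(r)[0]; uv=np.atleast_2d(uv)
    d=(np.linalg.inv(K)@np.c_[uv,np.ones(len(uv))].T).T@Rm; o=-Rm.T@t
    return o+d*((z-o[2])/d[:,2])[:,None]
def save(im,n): cv2.imwrite('pics/'+n,im[:,:,::-1])
E
python3 - <<'E'
from h import *
s=telemetry.get_state(); print({k:np.round(v,3) for k,v in s.items()})
for n in ['scene','side','wrist']:
    c=cam(n); im=optics.snapshot(n); save(im,n+'0.png'); np.save(n+'0.npy',im)
    print(n,[np.round(x,3).tolist() for x in c], -cv2.Rodrigues(c[1])[0].T@c[2])
for n in ['scene','side']:
  for q in ['small_disc_c','big_disc_c','square_c','bar_c','tab','collar','pocket','cuff','shears_c','pin_dish_c']:
    print(n,q,[(np.round(d['xyz'],3).tolist(),round(d['confidence'],2)) for d in spot_in(n,q)][:4])
print(telemetry.get_state()['t'])
E
```

```text
pics
{'t': np.float64(0.0), 'joints': array([-1.424,  0.088,  1.372,  0.   ,  1.684, -0.103]), 'qvel': array([ 0.001,  0.   ,  0.   , -0.   ,  0.   , -0.   ]), 'joint_efforts': array([-1.0000e-03, -3.5186e+01, -3.1328e+01, -0.0000e+00,  1.1000e-02,
       -0.0000e+00]), 'ee_pos': array([ 0.136, -0.532,  0.203]), 'tcp_rot': array([ 0.992,  0.125, -0.   , -0.001]), 'ft_force': array([0.394, 0.156, 0.484]), 'moment': array([0.01 , 0.042, 0.009]), 'grip_width': np.float64(0.085)}
scene [[[452.715, 0.0, 323.849], [0.0, 452.715, 196.238], [0.0, 0.0, 1.0]], [1.756, 1.625, -0.755], [-0.03, -0.285, 1.539]] [ 1.35962744 -0.07927447  0.77128655]
side [[[441.872, 0.0, 326.729], [0.0, 441.872, 203.534], [0.0, 0.0, 1.0]], [0.678, -2.601, 1.184], [0.467, 0.233, 0.906]] [0.15389469 0.69064025 0.76934746]
wrist [[[359.922, 0.0, 321.094], [0.0, 359.922, 203.343], [0.0, 0.0, 1.0]], [-2.308, 1.791, 0.243], [-0.549, -0.035, 0.378]] [ 0.2006758  -0.51601215  0.37296451]
scene small_disc_c [([0.613, 0.27, 0.09], 0.66)]
scene big_disc_c [([0.7, 0.193, 0.02], 0.8), ([0.625, 0.262, 0.061], 0.49)]
scene square
[... 250 characters left out ...]
.193, 0.0], 0.88)]
scene cuff [([0.616, -0.005, 0.001], 0.84)]
scene shears_c [([0.406, 0.385, 0.012], 0.86)]
scene pin_dish_c [([0.397, -0.011, 0.012], 0.83)]
side small_disc_c [([0.606, 0.277, 0.087], 0.79)]
side big_disc_c [([0.69, 0.203, 0.019], 0.61), ([0.594, 0.287, 0.06], 0.53)]
side square_c [([0.586, 0.292, 0.045], 0.92), ([0.609, 0.016, -0.0], 0.33)]
side bar_c [([0.59, 0.31, 0.028], 0.84)]
side tab [([0.628, -0.275, 0.0], 0.71)]
side collar [([0.443, -0.196, 0.001], 0.6)]
side pocket [([0.416, 0.195, 0.002], 0.88)]
side cuff [([0.608, 0.016, 0.002], 0.58)]
side shears_c [([0.41, 0.386, 0.009], 0.72)]
side pin_dish_c [([0.407, -0.019, 0.011], 0.8), ([0.41, 0.384, 0.011], 0.2)]
1.15
```

View pics/scene0.png

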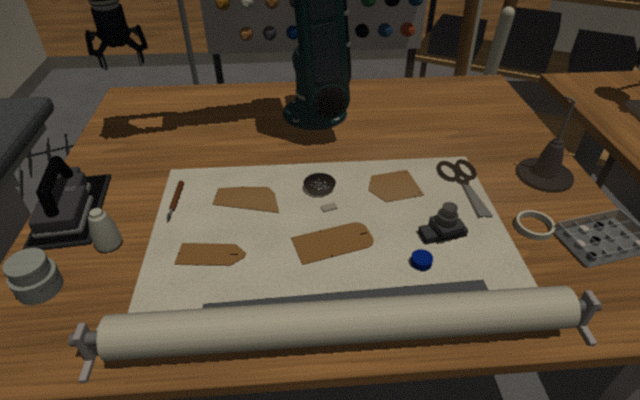

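View pics/side0.png

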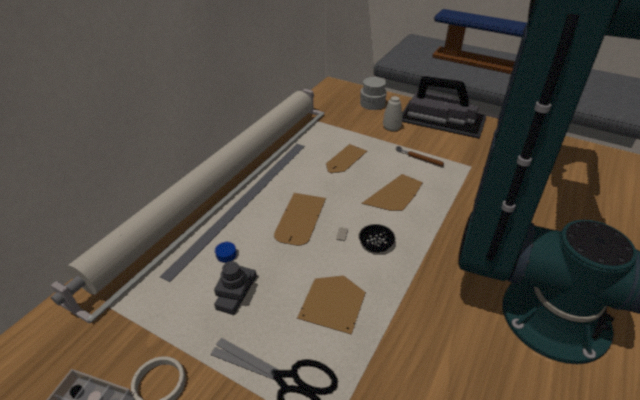

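View pics/wrist0.png

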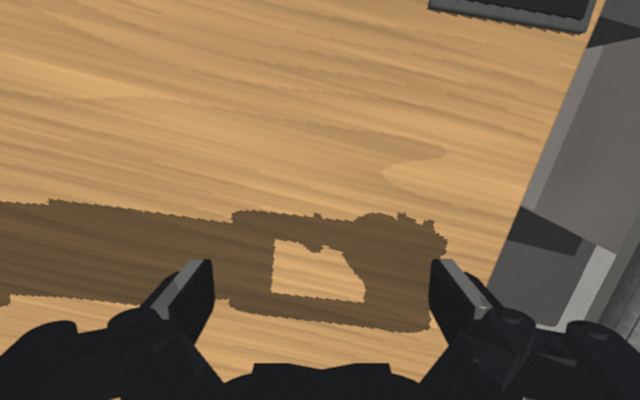

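The stack stands at scene (447,222) with the blue look-alike at (421,260). Tab is at (210,254), collar at (246,199), cuff at (332,242) and pocket at (396,186). The shears are at (463,180) and the dish at (319,185). Next I work out the wrist camera geometry and segment the templates.

```bash
cat >> h.py <<'E'
def pose(s=None):
    s=s or telemetry.get_state(); Rm=R.from_quat(s['tcp_rot']).as_matrix(); return np.array(s['ee_pos']),Rm
def rel(cur,tgt):
    """cur,tgt=(x,y,z,heading deg of tool x); tool z straight down -> slide, turn"""
    a=np.radians(cur[3]); d=np.array(tgt[:3])-cur[:3]
    sl=[d@[np.cos(a),np.sin(a),0], d@[np.sin(a),-np.cos(a),0], -d[2]]
    return np.round(sl,4), round((cur[3]-tgt[3]+180)%360-180,2)
E
python3 - <<'E'
from h import *
p,Rm=pose(); print(p,Rm.round(3))
c=cam('wrist'); Rc=cv2.Rodrigues(c[1])[0]
print('cam in tool', Rm.T@(-Rc.T@c[2]-p)); print('cam axes in tool (cols)', (Rm.T@Rc.T).round(3))
im=np.load('scene0.npy'); cs=cam('scene')
for n in ['scene','side']:
  im=np.load(n+'0.npy'); cs=cam(n); hsv=cv2.cvtColor(im,cv2.COLOR_RGB2HSV)
  P={'tab':(.63,-.28),'collar':(.441,-.2),'pocket':(.42,.193),'cuff':(.612,.005)}
  for k,v in P.items():
    u=proj(cs,[[*v,0.003]])[0]; x,y=u.astype(int)
    print(n,k,u.round(1),'hsv',hsv[y,x])
  b=cv2.resize(im,None,fx=2,fy=2,interpolation=cv2.INTER_CUBIC)
  save(b[300:600,250:1050] if n=='scene' else b[250:750,150:950],n+'0z.png')
E
```

```text
[ 0.13598255 -0.53295389  0.20465031] [[ 0.969  0.247  0.   ]
 [ 0.247 -0.969 -0.   ]
 [ 0.     0.    -1.   ]]
cam in tool [ 0.06685956 -0.00023835 -0.16941295]
cam axes in tool (cols) [[ 0.001 -0.964 -0.265]
 [ 1.     0.     0.001]
 [-0.001 -0.265  0.964]]
scene tab [210.7 253.1] hsv [ 15 139 112]
scene collar [249.6 198.3] hsv [ 17 133 113]
scene pocket [395.8 186.2] hsv [ 18 122 117]
scene cuff [333.6 240.7] hsv [ 17 142 111]
side tab [344.4 159. ] hsv [ 16 138 118]
side collar [392.9 194. ] hsv [ 17 137 119]
side pocket [329.7 301.6] hsv [ 16 130 116]
side cuff [299.2 217.9] hsv [ 16 137 115]
```

View pics/scene0z.png

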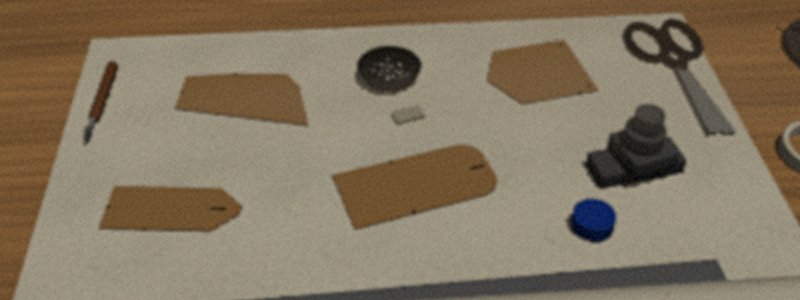

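Run:
```python
from h import *
print(rel((.136,-.533,.2046,14.3),(.57,0,.33,0)))
```

```text
(array([ 0.5522, -0.4093, -0.1254]), 14.3)
```

Call:
step_arm --targets '[{"slide": [0, 0, -0.05], "turn": 0}, {"slide": [0.02, -0.015, -0.09], "turn": 0}, {"slide": [0.552, -0.409, -0.125], "turn": 14.3}, {"slide": [0.552, -0.409, -0.125], "turn": 14.3}, {"slide": [0.552, -0.409, -0.125], "turn": 14.3}, {"slide": [0.552, -0.409, -0.125], "turn": 14.3}, {"slide": [0.552, -0.409, -0.125], "turn": 14.3}, {"slide": [0.552, -0.409, -0.125], "turn": 14.3}]'

```text
t: 1.95
ee_pos: [0.3409, -0.2804, 0.3108]
tcp_rot: [1.0, -0.0, 0.0, 0.0]
ft_force: [1.3, -0.6, -0.7]
grip_width: 0.0856
```

```bash
cat >> h.py <<'E'
def st():
    s=telemetry.get_state(); p,Rm=pose(s); print('t',round(s['t'],2),'p',p.round(4),'hd',np.degrees(np.arctan2(Rm[1,0],Rm[0,0])).round(2),'tilt',Rm[2].round(3),'F',np.round(s['ft_force'],1),'w',round(s['grip_width'],4),'j',np.round(s['joints'],2))
E
python3 -c "
from h import *
st()"
```

```text
t 1.95 p [ 0.3409 -0.2804  0.3108] hd -0.02 tilt [ 0.001  0.001 -1.   ] F [ 1.3 -0.6 -0.7] w 0.0856 j [-0.82 -0.15  1.39  0.    1.9   0.75]
```

Call:
step_arm --targets '[{"slide": [0.23, -0.28, -0.02], "turn": 0}, {"slide": [0.23, -0.28, -0.02], "turn": 0}, {"slide": [0.23, -0.28, -0.02], "turn": 0}, {"slide": [0.23, -0.28, -0.02], "turn": 0}, {"slide": [0.23, -0.28, -0.02], "turn": 0}, {"slide": [0.23, -0.28, -0.02], "turn": 0}, {"slide": [0.23, -0.28, -0.02], "turn": 0}, {"slide": [0.23, -0.28, -0.02], "turn": 0}]'

```text
t: 2.75
ee_pos: [0.572, 0.0019, 0.3291]
tcp_rot: [1.0, 0.003, -0.0, -0.001]
ft_force: [0.7, -0.4, -0.3]
grip_width: 0.0854
```

Call:
step_arm --targets '[{"slide": [0, 0, 0], "turn": 0}, {"slide": [0, 0, 0], "turn": 0}]'

```text
t: 2.95
ee_pos: [0.5696, -0.0029, 0.3303]
tcp_rot: [1.0, -0.0, -0.0, 0.0]
ft_force: [-1.1, -0.2, 0.0]
grip_width: 0.0853
```

Run:
```python
from h import *
st(); c=cam('wrist'); im=optics.snapshot('wrist'); save(im,'w1.png'); np.save('w1.npy',im); np.save('w1c.npy',np.array(c,dtype=object),allow_pickle=True)
for q in ['small_disc_c','big_disc_c','tab','collar','pocket','cuff']:
    print(q,[(np.round(d['xyz'],3).tolist(),round(d['confidence'],2)) for d in spot_in('wrist',q)][:4])
st()
```

```text
t 2.95 p [ 0.5696 -0.0029  0.3303] hd -0.02 tilt [-0.001  0.001 -1.   ] F [-1.1 -0.2  0. ] w 0.0853 j [-0.1   0.14  1.06 -0.    1.94  1.47]Traceback (most recent call last):
  File "<stdin>", line 2, in <module>
ValueError: could not broadcast input array from shape (3,3) into shape (3,)
```

View pics/w1.png

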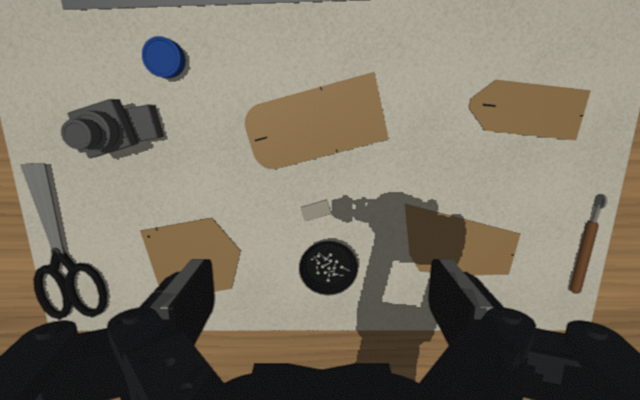

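The picture shows the cuff at (316,120), the tab at (530,110), the stack at (110,130) and the blue disc at (164,57). The collar, at (460,240), is partly shadowed, and a finger partly hides the pocket at (195,255). I segment the templates in all three views.

```bash
cat > seg.py <<'E'
from h import *
def seg(im,c,seed,zt=0.003,hull=False):
    hsv=cv2.cvtColor(cv2.GaussianBlur(im,(3,3),0),cv2.COLOR_RGB2HSV)
    m=((hsv[...,0]>=8)&(hsv[...,0]<=24)&(hsv[...,1]>85)&(hsv[...,2]>40)).astype(np.uint8)
    m=cv2.morphologyEx(m,cv2.MORPH_OPEN,np.ones((3,3)))
    n,l=cv2.connectedComponents(m); x,y=np.round(proj(c,[[*seed,zt]])[0]).astype(int)
    k=l[y,x]
    if not k: return None
    cs,_=cv2.findContours((l==k).astype(np.uint8),cv2.RETR_EXTERNAL,cv2.CHAIN_APPROX_NONE)
    ct=max(cs,key=cv2.contourArea)[:,0].astype(float)
    W=back(c,ct,zt)[:,:2]; Wm=(W*1000).astype(np.float32)
    M=cv2.moments(Wm); cen=(M['m10']/M['m00'],M['m01']/M['m00'])
    r=cv2.minAreaRect(Wm)
    ap=cv2.approxPolyDP(Wm.reshape(-1,1,2),6,True)[:,0]
    return dict(cen=np.round(cen,1),area=round(M['m00']),rect=[np.round(r[0],1),np.round(r[1],1),round(r[2],1)],poly=ap.round(0).tolist())
P={'tab':(.63,-.28),'collar':(.441,-.2),'pocket':(.42,.193),'cuff':(.612,.005)}
E
python3 - <<'E'
from seg import *
im=np.load('w1.npy')
for n in ['wrist','scene','side']:
    im=np.load('w1.npy' if n=='wrist' else n+'0.npy'); c=cam(n)
    for k,v in P.items(): print(n,k,seg(im,c,v))
E
```

```text
wrist tab {'cen': array([ 629.7, -283.1]), 'area': 8952, 'rect': [array([ 630., -278.]), array([154. ,  65.1]), 83.9], 'poly': [[641.0, -202.0], [604.0, -225.0], [595.0, -351.0], [655.0, -355.0], [667.0, -233.0]]}
wrist collar {'cen': array([ 438.5, -207.7]), 'area': 11950, 'rect': [array([ 430.7, -202.2]), array([181.9,  92.9]), 75.6], 'poly': [[497.0, -125.0], [421.0, -136.0], [395.0, -153.0], [394.0, -168.0], [415.0, -172.0], [417.0, -198.0], [389.0, -229.0], [392.0, -286.0], [454.0, -291.0]]}
wrist pocket {'cen': array([427. , 187.6]), 'area': 9773, 'rect': [array([415.1, 184.2]), array([114.2, 134.5]), 10.6], 'poly': [[428.0, 118.0], [477.0, 154.0], [458.0, 260.0], [374.0, 243.0], [415.0, 191.0], [415.0, 173.0], [407.0, 162.0], [362.0, 162.0], [366.0, 137.0]]}
wrist cuff {'cen': array([611.6,   3.6]), 'area': 15536, 'rect': [array([611.1,   5.3]), array([ 88.7, 183.3]), 14.8], 'poly': [[676.0, -71.0], [633.0, 87.0], [611.0, 99.0], [561.0, 84.0], [552.0, 55.0], [591.0, -92.0]]}
scene tab {'cen': array([ 631.2, -283.8]), 'area': 8969, 'rect': [array([ 631.7, -278.9]), array([153.2
[... 992 characters left out ...]
, [600.0, -352.0]]}
side collar {'cen': array([ 436.1, -207.9]), 'area': 12593, 'rect': [array([ 431.2, -204.4]), array([179.3,  92. ]), 75.3], 'poly': [[399.0, -289.0], [456.0, -288.0], [493.0, -128.0], [431.0, -136.0], [397.0, -155.0], [389.0, -254.0]]}
side pocket {'cen': array([414.2, 190. ]), 'area': 13489, 'rect': [array([415.5, 184.4]), array([114.7, 134.3]), 10.6], 'poly': [[477.0, 156.0], [458.0, 258.0], [348.0, 236.0], [368.0, 135.0], [427.0, 118.0]]}
side cuff {'cen': array([612. ,   3.2]), 'area': 15227, 'rect': [array([611.9,   4.4]), array([ 89.2, 183.9]), 15.0], 'poly': [[674.0, -69.0], [639.0, 74.0], [625.0, 94.0], [603.0, 97.0], [558.0, 79.0], [555.0, 47.0], [595.0, -94.0]]}
```

The three views agree within 2 mm: tab (630.5,-283.6), collar (437,-208), pocket (414.5,189.5) and cuff (612.3,3.2) with its length axis at 104.8°. Next I go above the stack.

Call:
step_arm --targets '[{"slide": [0.03, -0.27, 0.1], "turn": 0}, {"slide": [0.03, -0.27, 0.1], "turn": 0}, {"slide": [0.03, -0.27, 0.1], "turn": 0}, {"slide": [0.03, -0.27, 0.1], "turn": 0}, {"slide": [0.03, -0.27, 0.1], "turn": 0}, {"slide": [0.03, -0.27, 0.1], "turn": 0}, {"slide": [0.03, -0.27, 0.1], "turn": 0}, {"slide": [0.03, -0.27, 0.1], "turn": 0}]'

```text
t: 3.8
ee_pos: [0.5998, 0.2665, 0.2302]
tcp_rot: [1.0, -0.0, -0.0, 0.001]
ft_force: [0.7, 0.5, 0.7]
grip_width: 0.0854
```

Run:
```python
from h import *
ps=[]
for i in range(4):
    im=optics.snapshot('wrist'); ps.append(pose()[0])
c=cam('wrist'); im=optics.snapshot('wrist'); save(im,'w2.png'); np.save('w2.npy',im); st()
print(np.array(ps).round(4), (-cv2.Rodrigues(c[1])[0].T@c[2]).round(4))
np.savez('w2c.npz',K=c[0],r=c[1],t=c[2])
```

```text
t 4.05 p [0.6006 0.2661 0.232 ] hd -0.14 tilt [ 0.002 -0.    -1.   ] F [-1.  -0.3 -0.4] w 0.0855 j [ 0.33  0.33  1.03 -0.    1.78  1.9 ]
[[0.6002 0.2659 0.2313]
 [0.6005 0.2657 0.2319]
 [0.6006 0.2657 0.2322]
 [0.6006 0.2659 0.2322]] [0.667  0.2658 0.4018]
```

View pics/w2.png

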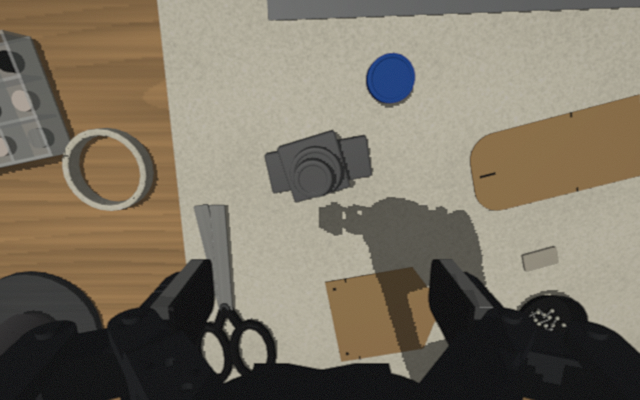

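Run:
```python
from h import *
im=np.load('w2.npy'); b=im[115:215,250:390]
b=np.clip(b.astype(float)*1.6,0,255).astype(np.uint8)
save(cv2.resize(b,None,fx=5.5,fy=5.5,interpolation=cv2.INTER_CUBIC),'w2z.png')
```

```text
(no output)
```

View pics/w2z.png

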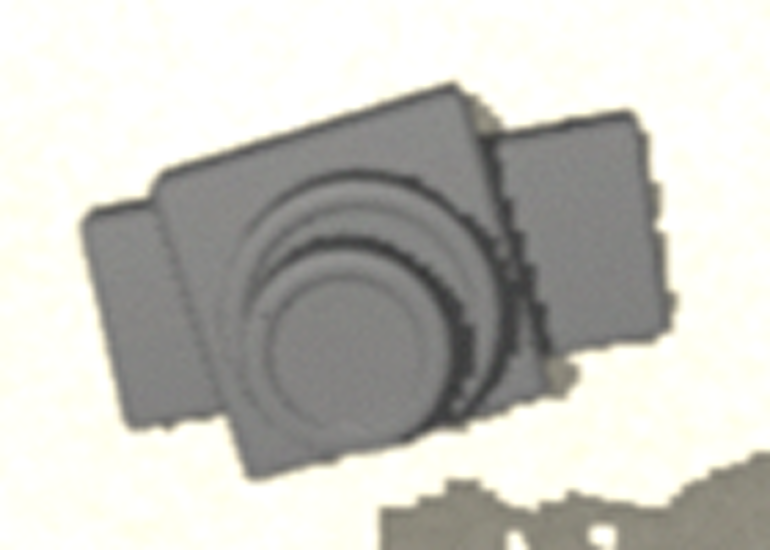

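The zoom shows all four parts: the small disc top at crop centre (350,344), the big disc behind it, the square's corners and the bar's corners. I fit models and draw an overlay.

```bash
cat > fit.py <<'E'
from h import *
def crn(cen,w,l,a):
    a=np.radians(a); ex=np.array([np.cos(a),np.sin(a)]); ey=np.array([-ex[1],ex[0]])
    return np.array([cen+sx*w/2*ex+sy*l/2*ey for sx,sy in [(-1,-1),(1,-1),(1,1),(-1,1)]])
def circ(cen,r,n=60):
    t=np.linspace(0,2*np.pi,n,endpoint=False); return np.c_[cen[0]+r*np.cos(t),cen[1]+r*np.sin(t)]
def overlay(im,c,polys,box,f,name,gain=1.6):
    x0,y0,x1,y1=box; b=np.clip(im[y0:y1,x0:x1].astype(float)*gain,0,255).astype(np.uint8)
    b=cv2.resize(b,None,fx=f,fy=f,interpolation=cv2.INTER_CUBIC)
    for pts,z,col in polys:
        u=proj(c,np.c_[pts,np.full(len(pts),z)]); u=((u+.5-[x0,y0])*f).astype(int)
        cv2.polylines(b,[u.reshape(-1,1,2)],True,col,1)
    save(b,name)
E
python3 - <<'E'
from fit import *
d=np.load('w2c.npz'); c=(d['K'],d['r'],d['t']); im=np.load('w2.npy')
B=lambda pts,z: back(c,np.array(pts,float)/5.5+[250,115]-.5,z)[:,:2]
s=B([[350,344]],.088)[0]; print('small',s)
b=B([[370,305]],.066)[0]; print('big',b)
sq=B([(158,178),(455,85),(548,390),(255,475)],.044); print('sq',sq.mean(0),sq.round(4).tolist(),[np.linalg.norm(sq[i]-sq[i-1]).round(4) for i in range(4)],np.degrees(np.arctan2(*(sq[0]-sq[1])[::-1])),np.degrees(np.arctan2(*(sq[3]-sq[2])[::-1])))
br=B([(85,215),(632,115),(668,330),(130,428)],.022); print('bar',br.mean(0),br.round(4).tolist(),[np.linalg.norm(br[i]-br[i-1]).round(4) for i in range(4)],np.degrees(np.arctan2(*(br[0]-br[1])[::-1])),np.degrees(np.arctan2(*(br[3]-br[2])[::-1])))
asq=np.degrees(np.arctan2(*(sq[0]+sq[3]-sq[1]-sq[2])[::-1])); ab=np.degrees(np.arctan2(*(br[0]+br[3]-br[1]-br[2])[::-1]))
print(asq,ab)
overlay(im,c,[(circ(s,.017),.088,(255,0,0)),(circ(b,.024),.066,(0,255,0)),(crn(sq.mean(0),.06,.06,asq),.044,(255,255,0)),(crn(br.mean(0),.11,.044,ab),.022,(0,255,255))],(250,115,390,215),5.5,'w2o.png')
E
```

```text
small [0.60605845 0.27293108]
big [0.60856896 0.26995091]
sq [0.60837503 0.27310664] [[0.6279, 0.3082], [0.6442, 0.2549], [0.5888, 0.2374], [0.5727, 0.2919]] [np.float64(0.0576), np.float64(0.0557), np.float64(0.0581), np.float64(0.0568)] 107.01008161638366 106.4942005869236
bar [0.60698377 0.26906662] [[0.6185, 0.325], [0.6371, 0.2208], [0.5959, 0.2125], [0.5765, 0.3179]] [np.float64(0.0425), np.float64(0.1059), np.float64(0.0421), np.float64(0.1072)] 100.1521238692143 100.41488660980593
106.74956646702795 100.2842781138197
```

View pics/w2o.png

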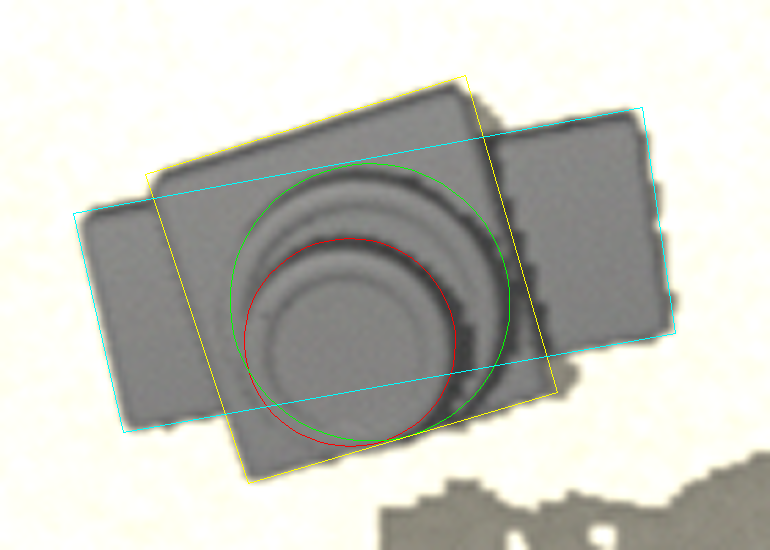

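Call:
step_arm --targets '[{"slide": [0.005, -0.0072, 0.05], "turn": 0}, {"slide": [0.005, -0.0072, 0.09], "turn": 0}, {"slide": [0.005, -0.0072, 0.12], "turn": 0}, {"slide": [0.005, -0.0072, 0.12], "turn": 0}]' --hand 0.35 --squeeze 30

```text
t: 4.45
ee_pos: [0.6017, 0.2728, 0.1042]
tcp_rot: [1.0, -0.001, -0.005, 0.002]
ft_force: [0.0, -0.6, -0.9]
grip_width: 0.0575
```

Run:
```python
from h import *
c=cam('wrist'); im=optics.snapshot('wrist'); save(im,'w3.png'); np.save('w3.npy',im); st()
np.savez('w3c.npz',K=c[0],r=c[1],t=c[2])
```

```text
t 4.5 p [0.6036 0.2736 0.1081] hd -0.06 tilt [-0.005  0.002 -1.   ] F [ 0.1  0.2 -0.7] w 0.0575 j [ 0.34  0.38  1.22 -0.    1.56  1.91]
```

View pics/w3.png

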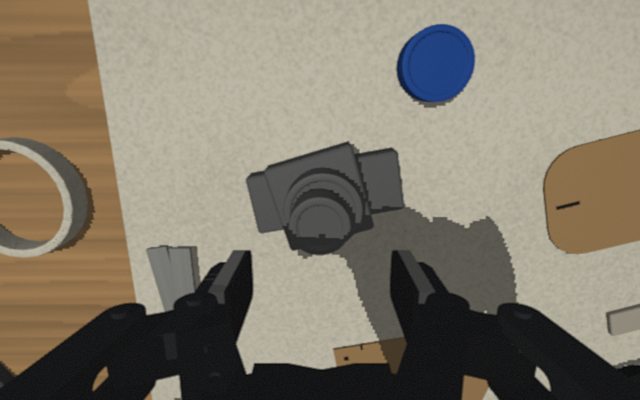

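The small disc is at (319,220), between the fingertips at columns 250 and 393. I check where the TCP axis falls.

Run:
```python
from fit import *
for i in range(2): im=optics.snapshot('wrist')
c=cam('wrist'); im=optics.snapshot('wrist'); st(); np.save('w3.npy',im)
p=pose()[0]
s=np.array([.606,.273])
overlay(im,c,[(circ(s,.0165),.088,(255,0,0)),(circ(s,.001),.088,(255,0,0)),(circ(p[:2],.001),.088,(0,255,0)),(circ([.608,.27],.0235),.066,(0,255,0))],(250,150,410,250),5,'w3o.png')
```

```text
t 4.65 p [0.6069 0.2752 0.1141] hd -0.02 tilt [ 0.006 -0.002 -1.   ] F [-0.4  0.6  1.7] w 0.0576 j [ 0.34  0.37  1.21 -0.    1.56  1.91]
```

View pics/w3o.png

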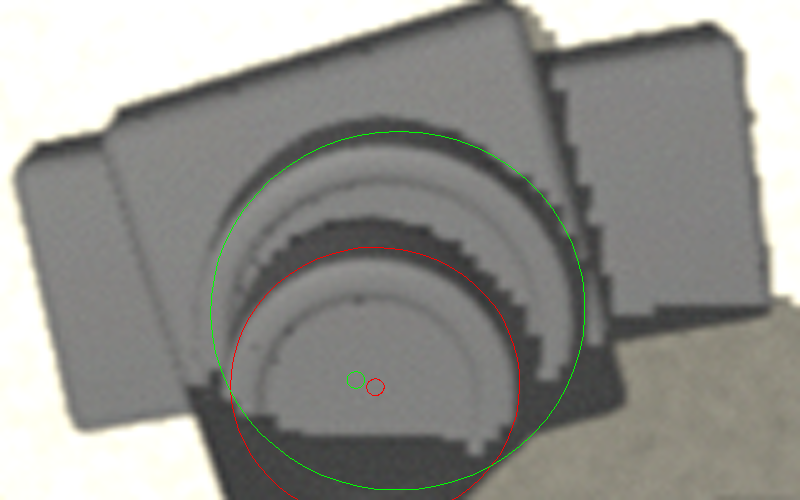

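Call:
step_arm --targets '[{"slide": [0, 0, 0.015], "turn": 0}, {"slide": [0, 0, 0.03], "turn": 0}, {"slide": [0, 0, 0.038], "turn": 0}, {"slide": [0, 0, 0.042], "turn": 0}, {"slide": [0, 0, 0.042], "turn": 0}, {"slide": [0, 0, 0.042], "turn": 0}]'

```text
t: 5.25
ee_pos: [0.6051, 0.2752, 0.0684]
tcp_rot: [1.0, 0.0, 0.0, 0.0]
ft_force: [0.2, -0.8, 0.5]
grip_width: 0.0575
```

Run:
```python
from h import *
st();c=cam('wrist'); im=optics.snapshot('wrist'); save(im,'w4.png'); st()
im=optics.snapshot('side'); c=cam('side'); u=proj(c,[[.606,.273,.06]])[0].astype(int); print(u)
save(cv2.resize(im[u[1]-60:u[1]+40,u[0]-70:u[0]+70],None,fx=5,fy=5,interpolation=cv2.INTER_CUBIC),'s4.png'); st()
```

```text
t 5.25 p [0.6051 0.2752 0.0684] hd 0.02 tilt [ 0.  0. -1.] F [ 0.2 -0.8  0.5] w 0.0575 j [ 0.34  0.4   1.27 -0.    1.48  1.91]
t 5.3 p [0.6053 0.2752 0.0689] hd 0.01 tilt [ 0.001 -0.    -1.   ] F [-0.3  0.4 -1.1] w 0.0578 j [ 0.34  0.4   1.27 -0.    1.48  1.91]
[231 276]
t 5.35 p [0.6054 0.2753 0.0691] hd 0.02 tilt [ 0.001 -0.    -1.   ] F [ 0.8  0.3 -0.8] w 0.0572 j [ 0.34  0.4   1.27 -0.    1.48  1.91]
```

View pics/w4.png

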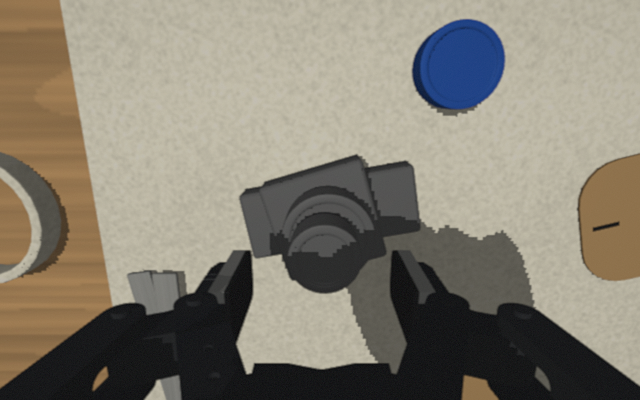

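View pics/s4.png

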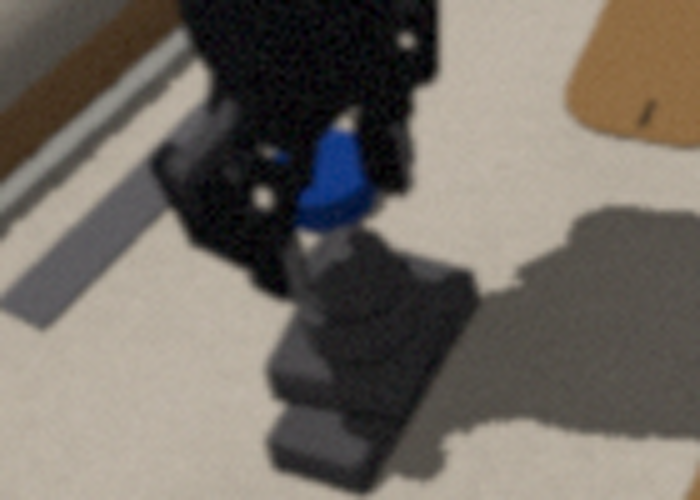

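Run:
```python
from h import *
c=cam('wrist'); p=pose()[0]
for z in (.068,.075,.081,.088,.1): print(z, proj(c,[[p[0],p[1],z]]).round(1), proj(c,[[p[0]+.011,p[1]+.029,z]]).round(1),proj(c,[[p[0]+.011,p[1]-.029,z]]).round(1))
print(proj(c,[[.606,.273,.088],[.6055+.017,.273,.088],[.6055,.273+.017,.088],[.6055,.273-.017,.088]]).round(1))
```

```text
0.068 [[321.2 241.7]] [[263.  220.9]] [[379.5 221. ]]
0.075 [[321.2 246.9]] [[260.7 225.4]] [[381.7 225.5]]
0.081 [[321.2 251.7]] [[258.6 229.6]] [[383.8 229.7]]
0.088 [[321.2 257.8]] [[256.  234.9]] [[386.5 235. ]]
0.1 [[321.2 269.5]] [[250.9 245. ]] [[391.6 245.1]]
[[326.3 256.6]
 [326.4 221.9]
 [288.7 257.6]
 [363.8 257.7]]
```

Run:
```python
from h import *
c=cam('side'); p=pose()[0]
f=lambda P: ((proj(c,P)-[161,216]+.5)*5).round(0).tolist()
for z in (.068,.075,.081,.088,.1):
    print(z,'L',f([[p[0],p[1]-.029,z],[p[0]+.011,p[1]-.029,z],[p[0]-.011,p[1]-.029,z]]),'R(+y)',f([[p[0],p[1]+.029,z],[p[0]+.011,p[1]+.029,z],[p[0]-.011,p[1]+.029,z]]))
print('disc top c',f([[.6055,.273,.088],[.6055,.273+.017,.088],[.6055,.273-.017,.088]]))
```

```text
0.068 L [[395.0, 248.0], [374.0, 238.0], [416.0, 258.0]] R(+y) [[305.0, 344.0], [284.0, 334.0], [327.0, 355.0]]
0.075 L [[393.0, 237.0], [372.0, 227.0], [414.0, 246.0]] R(+y) [[302.0, 333.0], [281.0, 323.0], [324.0, 344.0]]
0.081 L [[391.0, 227.0], [370.0, 217.0], [412.0, 237.0]] R(+y) [[300.0, 324.0], [278.0, 313.0], [322.0, 334.0]]
0.088 L [[389.0, 215.0], [367.0, 206.0], [410.0, 225.0]] R(+y) [[297.0, 312.0], [275.0, 302.0], [320.0, 323.0]]
0.1 L [[385.0, 196.0], [363.0, 186.0], [407.0, 206.0]] R(+y) [[293.0, 292.0], [271.0, 282.0], [315.0, 303.0]]
disc top c [[347.0, 259.0], [320.0, 288.0], [374.0, 231.0]]
```

Run:
```python
from h import *
im=optics.snapshot('wrist'); b=im[190:390,180:460]
b=np.clip((b/255.)**.5*255,0,255).astype(np.uint8)
save(cv2.resize(b,None,fx=2.8,fy=2.8,interpolation=cv2.INTER_CUBIC),'w4z.png')
```

```text
(no output)
```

View pics/w4z.png

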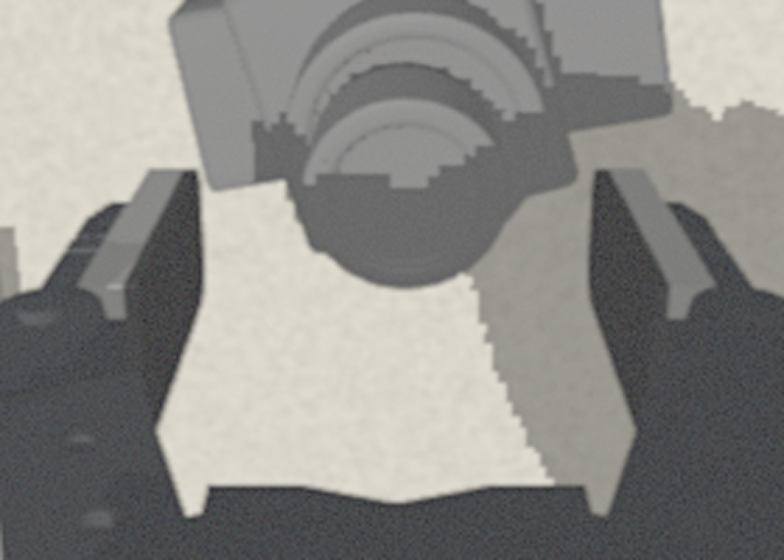

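The fingertips look higher than the stated TCP in both the wrist and side views. I raise the arm and shut the gripper in free air to calibrate the tip height.

Call:
step_arm --targets '[{"slide": [0, 0.002, -0.04], "turn": 0}, {"slide": [0, 0.002, -0.061], "turn": 0}, {"slide": [0, 0.002, -0.061], "turn": 0}, {"slide": [0, 0.002, -0.061], "turn": 0}, {"slide": [0, 0.002, -0.061], "turn": 0}, {"slide": [0, 0.002, -0.061], "turn": 0}, {"slide": [0, 0.002, -0.061], "turn": 0}]' --hand -1

```text
t: 6.1
ee_pos: [0.6043, 0.2728, 0.1277]
tcp_rot: [1.0, 0.0, -0.001, 0.001]
ft_force: [0.3, 0.6, -0.2]
grip_width: 0.0
```

Run:
```python
from h import *
st();c=cam('wrist'); im=optics.snapshot('wrist'); p=pose()[0]
for z in (0,.01,.02,.03,.04): print(z,proj(c,[[p[0]+.011,p[1],p[2]+z],[p[0]-.011,p[1],p[2]+z]]).round(1).tolist())
b=im[130:380,200:440]; b=np.clip((b/255.)**.5*255,0,255).astype(np.uint8)
save(cv2.resize(b,None,fx=2.4,fy=2.4,interpolation=cv2.INTER_CUBIC),'w5z.png')
c=cam('side');im=optics.snapshot('side')
u=proj(c,[[p[0],p[1],p[2]+z] for z in (0,.01,.02,.03,.04)]); print(((u-[161,166]+.5)*5).round(0).tolist())
b=im[166:286,161:301]; b=np.clip((b/255.)**.5*255,0,255).astype(np.uint8)
save(cv2.resize(b,None,fx=5,fy=5,interpolation=cv2.INTER_CUBIC),'s5.png');st()
```

```text
t 6.1 p [0.6043 0.2728 0.1277] hd 0.01 tilt [-0.003  0.001 -1.   ] F [ 0.3  0.6 -0.2] w 0.0 j [ 0.34  0.36  1.19 -0.    1.59  1.91]
0 [[321.1, 221.5], [321.1, 262.5]]
0.01 [[321.1, 228.3], [321.1, 271.3]]
0.02 [[321.2, 235.9], [321.1, 281.2]]
0.03 [[321.2, 244.4], [321.1, 292.2]]
0.04 [[321.2, 254.2], [321.2, 304.7]]
[[335.0, 442.0], [332.0, 425.0], [328.0, 407.0], [324.0, 389.0], [320.0, 370.0]]
t 6.2 p [0.6046 0.273  0.1284] hd 0.01 tilt [-0.002  0.001 -1.   ] F [ 0.  -0.3  0.4] w -0.0001 j [ 0.34  0.36  1.19 -0.    1.59  1.91]
```

View pics/w5z.png

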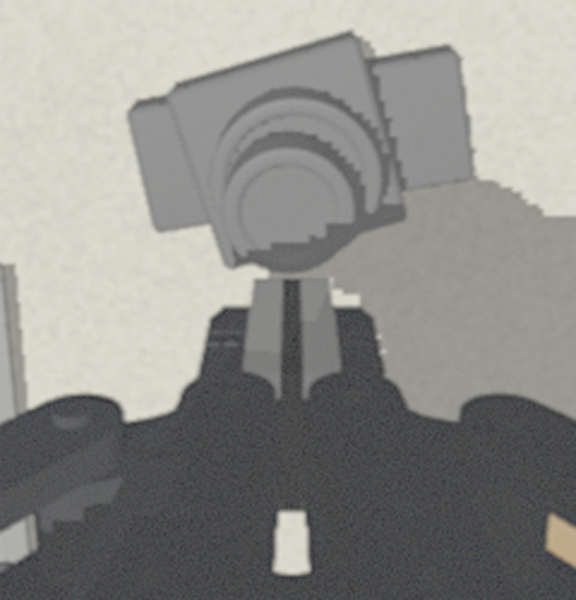

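View pics/s5.png

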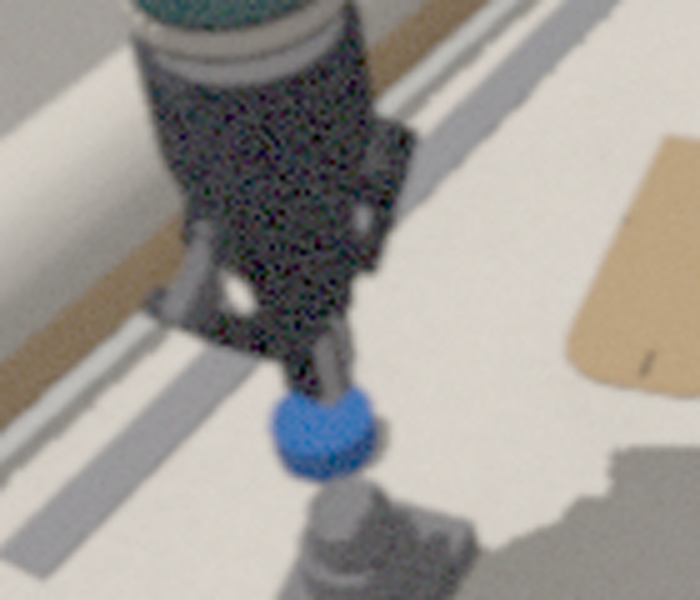

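Both views put the shut tips about 28 mm behind the stated TCP, which contradicts the text. A safe physical test settles it: close at TCP z=0.068 and see whether the opening stops at 34 mm.

Call:
step_arm --targets '[{"slide": [0, 0, -0.002], "turn": 0}, {"slide": [0, 0, -0.002], "turn": 0}, {"slide": [0, 0, -0.002], "turn": 0}, {"slide": [0, 0, 0.03], "turn": 0}, {"slide": [0, 0, 0.05], "turn": 0}, {"slide": [0, 0, 0.06], "turn": 0}, {"slide": [0, 0, 0.06], "turn": 0}, {"slide": [0, 0, 0.06], "turn": 0}]' --hand 0.35

```text
t: 7.0
ee_pos: [0.6055, 0.2733, 0.0703]
tcp_rot: [1.0, 0.0, 0.001, -0.0]
ft_force: [-0.7, -0.2, 1.3]
grip_width: 0.058
```

Call:
step_arm --targets '[{"slide": [0, 0, 0], "turn": 0}, {"slide": [0, 0, 0], "turn": 0}]' --hand 0

```text
t: 7.2
ee_pos: [0.6059, 0.2734, 0.0711]
tcp_rot: [1.0, 0.0, 0.001, -0.0]
ft_force: [0.2, -0.7, -0.4]
grip_width: 0.0423
```

Call:
step_arm --targets '[{"slide": [0, 0, 0], "turn": 0}, {"slide": [0, 0, 0], "turn": 0}, {"slide": [0, 0, 0], "turn": 0}]' --hand -0.3 --squeeze 20

```text
t: 7.5
ee_pos: [0.605, 0.2731, 0.0696]
tcp_rot: [1.0, 0.0, 0.0, -0.0]
ft_force: [-0.5, -0.3, -0.2]
grip_width: 0.0299
```

Run:
```python
from h import *
st();im=optics.snapshot('wrist'); 
b=im[130:380,200:440]; b=np.clip((b/255.)**.5*255,0,255).astype(np.uint8)
save(cv2.resize(b,None,fx=2.4,fy=2.4,interpolation=cv2.INTER_CUBIC),'w6z.png')
im=optics.snapshot('side')
b=im[206:306,161:301]; b=np.clip((b/255.)**.5*255,0,255).astype(np.uint8)
save(cv2.resize(b,None,fx=5,fy=5,interpolation=cv2.INTER_CUBIC),'s6.png');st()
```

```text
t 7.5 p [0.605  0.2731 0.0696] hd 0.01 tilt [ 0. -0. -1.] F [-0.5 -0.3 -0.2] w 0.0299 j [ 0.34  0.4   1.27 -0.    1.48  1.91]
t 7.6 p [0.605  0.2731 0.0694] hd 0.01 tilt [ 0.  0. -1.] F [ 0.4 -0.2 -0.4] w 0.0298 j [ 0.34  0.4   1.27 -0.    1.48  1.91]
```

View pics/w6z.png

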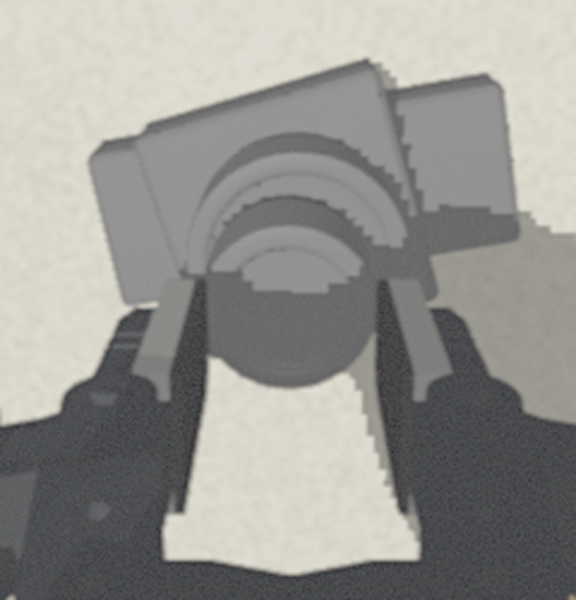

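View pics/s6.png

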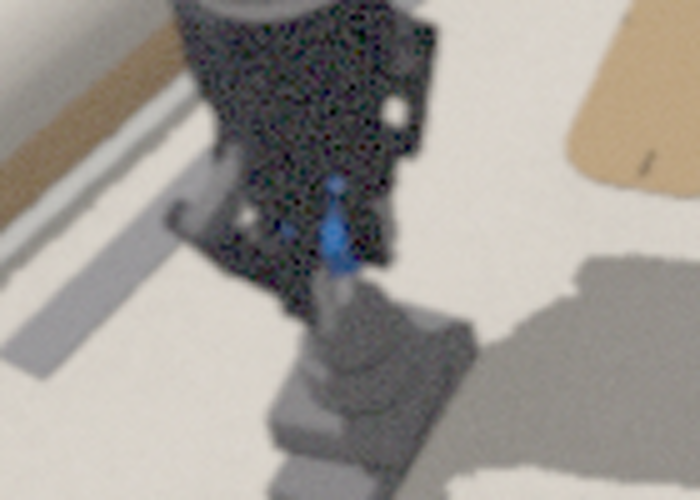

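The fingers closed to 29.9 mm above the disc, so vision is right: the tips are about 30 mm behind the reported TCP at this opening. I use that offset, open, and go down 28 mm.

Call:
step_arm --targets '[{"slide": [0, 0, 0], "turn": 0}, {"slide": [0, 0, 0], "turn": 0}, {"slide": [0, 0, 0.01], "turn": 0}, {"slide": [0, 0, 0.02], "turn": 0}, {"slide": [0, 0, 0.026], "turn": 0}, {"slide": [0, 0, 0.026], "turn": 0}, {"slide": [0, 0, 0.026], "turn": 0}]' --hand 0.35

```text
t: 8.3
ee_pos: [0.6047, 0.273, 0.0427]
tcp_rot: [1.0, 0.0, -0.0, 0.0]
ft_force: [0.1, 0.2, 0.3]
grip_width: 0.0578
```

Call:
step_arm --targets '[{"slide": [0, 0, 0], "turn": 0}, {"slide": [0, 0, 0], "turn": 0}, {"slide": [0, 0, 0], "turn": 0}, {"slide": [0, 0, 0], "turn": 0}]' --hand -0.4 --squeeze 30

```text
t: 8.7
ee_pos: [0.6055, 0.2734, 0.0442]
tcp_rot: [1.0, 0.0, 0.001, -0.0]
ft_force: [-0.0, 0.0, 1.7]
grip_width: 0.0326
```

```bash
cat > look.py <<'E'
import sys
from h import *
n=sys.argv[1]
st();im=optics.snapshot('wrist'); 
b=im[130:380,160:480]; b=np.clip((b/255.)**.5*255,0,255).astype(np.uint8)
save(cv2.resize(b,None,fx=2.2,fy=2.2,interpolation=cv2.INTER_CUBIC),f'w{n}.png')
p=pose()[0]
if len(sys.argv)>2:
    c=cam('side'); im=optics.snapshot('side'); u=proj(c,[[p[0],p[1],p[2]]])[0].astype(int); x0=max(u[0]-70,0);y0=max(u[1]-50,0); print('side origin',x0,y0)
    b=im[y0:y0+100,x0:x0+140]; b=np.clip((b/255.)**.5*255,0,255).astype(np.uint8)
    save(cv2.resize(b,None,fx=5,fy=5,interpolation=cv2.INTER_CUBIC),f's{n}.png');st()
E
python3 look.py 7 s
```

```text
t 8.7 p [0.6055 0.2734 0.0442] hd 0.01 tilt [ 0.002 -0.001 -1.   ] F [-0.   0.   1.7] w 0.0326 j [0.34 0.41 1.3  0.   1.43 1.91]
side origin 162 231
t 8.8 p [0.6055 0.2733 0.0442] hd 0.01 tilt [ 0.002 -0.001 -1.   ] F [0.4 0.3 3. ] w 0.0329 j [ 0.34  0.41  1.3  -0.    1.43  1.91]
```

View pics/w7.png

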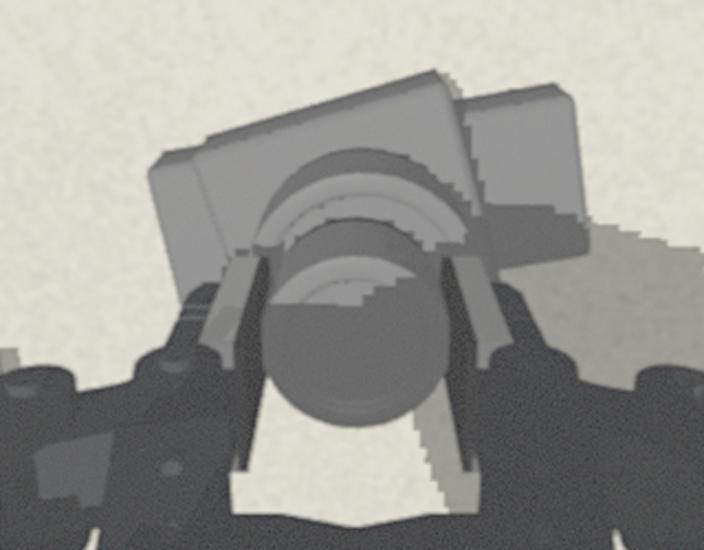

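View pics/s7.png

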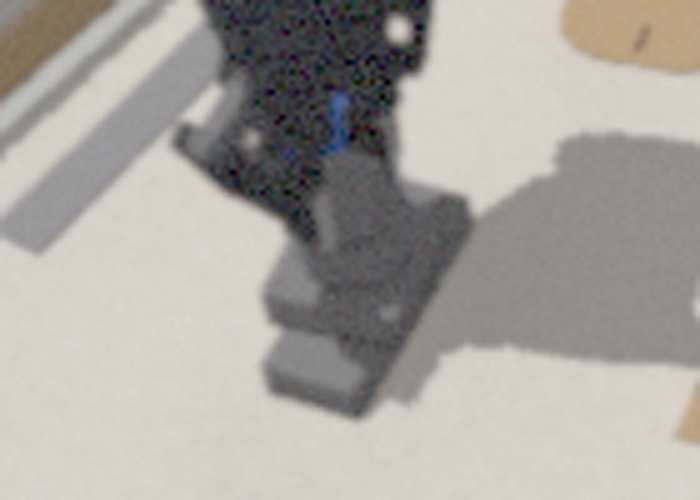

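Call:
step_arm --targets '[{"slide": [0, 0, -0.004], "turn": 0}, {"slide": [0, 0, -0.01], "turn": 0}, {"slide": [0, 0, -0.03], "turn": 0}, {"slide": [0, 0, -0.06], "turn": 0}, {"slide": [0, 0, -0.06], "turn": 0}, {"slide": [0, 0, -0.06], "turn": 0}]' --hand -0.6

```text
t: 9.4
ee_pos: [0.6054, 0.2732, 0.1041]
tcp_rot: [1.0, 0.0, 0.001, -0.0]
ft_force: [-0.1, -1.0, -2.1]
grip_width: 0.0331
```

```bash
python3 look.py 8 s
```

```text
t 9.4 p [0.6054 0.2732 0.1041] hd 0.01 tilt [ 0.002 -0.    -1.   ] F [-0.1 -1.  -2.1] w 0.0331 j [ 0.34  0.37  1.22 -0.    1.54  1.91]
side origin 159 212
t 9.5 p [0.6039 0.2727 0.1014] hd 0.01 tilt [-0.003  0.001 -1.   ] F [-0.4  0.1 -2.1] w 0.0327 j [ 0.34  0.38  1.23 -0.    1.54  1.91]
```

View pics/w8.png

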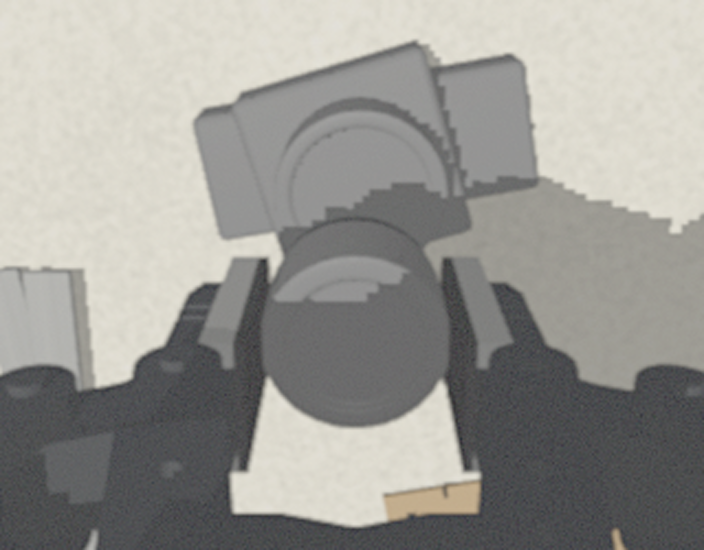

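View pics/s8.png

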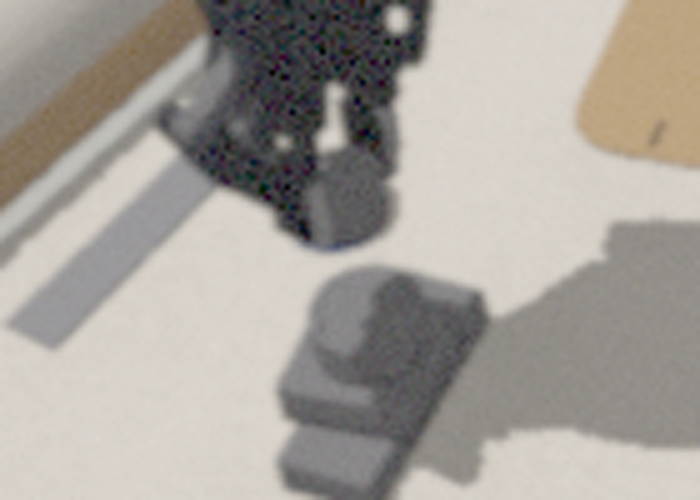

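The small disc is held level and the stack is undisturbed. I carry it to the tab.

Call:
step_arm --targets '[{"slide": [0, 0, -0.03], "turn": 0}, {"slide": [0.025, 0.557, -0.03], "turn": 0}, {"slide": [0.025, 0.557, -0.03], "turn": 0}, {"slide": [0.025, 0.557, -0.03], "turn": 0}, {"slide": [0.025, 0.557, -0.03], "turn": 0}, {"slide": [0.025, 0.557, -0.03], "turn": 0}, {"slide": [0.025, 0.557, -0.03], "turn": 0}, {"slide": [0.025, 0.557, -0.03], "turn": 0}]'

```text
t: 10.3
ee_pos: [0.6194, -0.0783, 0.1311]
tcp_rot: [1.0, 0.0, -0.002, -0.0]
ft_force: [0.0, -0.1, -1.8]
grip_width: 0.0326
```

```bash
python3 -c "
from h import *
st(); telemetry
optics.snapshot('wrist'); st()"
```

```text
t 10.3 p [ 0.6194 -0.0783  0.1311] hd 0.02 tilt [-0.004 -0.001 -1.   ] F [ 0.  -0.1 -1.8] w 0.0326 j [-0.22  0.28  1.29  0.    1.57  1.35]
t 10.35 p [ 0.6193 -0.0881  0.1309] hd -0.46 tilt [-0.004  0.008 -1.   ] F [ 0.4 -5.7 -1.4] w 0.0327 j [-0.23  0.28  1.29 -0.01  1.57  1.35]
```

Call:
step_arm --targets '[{"slide": [0.01, 0.05, 0], "turn": 0}, {"slide": [0.01, 0.1, 0], "turn": 0}, {"slide": [0.01, 0.14, 0], "turn": 0}, {"slide": [0.01, 0.175, 0], "turn": 0}, {"slide": [0.01, 0.2, 0], "turn": 0}, {"slide": [0.01, 0.207, 0], "turn": 0}, {"slide": [0.01, 0.207, 0], "turn": 0}, {"slide": [0.01, 0.207, 0], "turn": 0}]'

```text
t: 11.15
ee_pos: [0.6307, -0.2819, 0.1324]
tcp_rot: [1.0, 0.001, -0.001, -0.001]
ft_force: [0.5, 0.4, -1.9]
grip_width: 0.0324
```

Run:
```python
from h import *
optics.snapshot('wrist');optics.snapshot('wrist'); st(); c=cam('wrist'); im=optics.snapshot('wrist'); p=pose()[0]; save(im,'w9.png'); np.save('w9.npy',im); np.savez('w9c.npz',K=c[0],r=c[1],t=c[2])
print(proj(c,[[.6305,-.2836,.003],[p[0],p[1],.003]]).round(1)); st()
```

```text
t 11.25 p [ 0.631  -0.2816  0.1332] hd 0.13 tilt [-0.    -0.001 -1.   ] F [ 0.2  0.  -2.3] w 0.0328 j [-0.5   0.42  1.1   0.    1.62  1.07]
[[323.5 186.6]
 [321.4 185.9]]
t 11.3 p [ 0.6311 -0.2818  0.1335] hd 0.13 tilt [-0. -0. -1.] F [ 0.2  0.5 -1.9] w 0.0328 j [-0.5   0.42  1.1   0.    1.62  1.07]
```

View pics/w9.png

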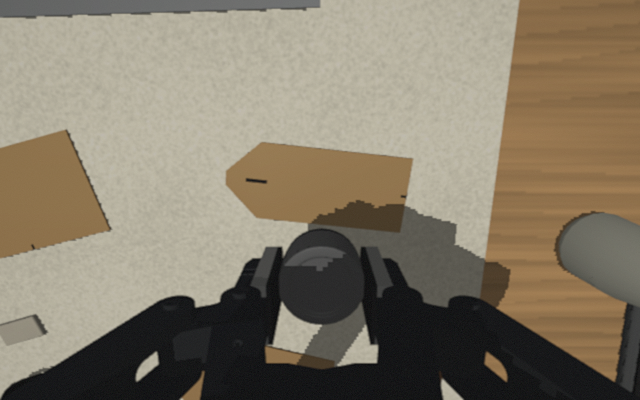

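The tab centre projects to (323,187) and the TCP axis to (321,186), so the arm is 2 mm short in y. I go down to about 3 mm above.

Call:
step_arm --targets '[{"slide": [0, 0.002, 0.045], "turn": 0}, {"slide": [0, 0.002, 0.085], "turn": 0}, {"slide": [0, 0.002, 0.115], "turn": 0}, {"slide": [0, 0.002, 0.135], "turn": 0}, {"slide": [0, 0.002, 0.145], "turn": 0}, {"slide": [0, 0.002, 0.148], "turn": 0}, {"slide": [0, 0.002, 0.148], "turn": 0}, {"slide": [0, 0.002, 0.148], "turn": 0}]'

```text
t: 12.1
ee_pos: [0.6321, -0.286, -0.0124]
tcp_rot: [1.0, 0.0, 0.002, 0.001]
ft_force: [-0.1, 0.1, -1.7]
grip_width: 0.0327
```

```bash
python3 look.py 10 s
python3 - <<'E'
from h import *
im=optics.snapshot('scene');c=cam('scene');u=proj(c,[[.63,-.283,.02]])[0].astype(int);print(u)
b=im[u[1]-50:u[1]+40,u[0]-60:u[0]+60]; b=np.clip((b/255.)**.5*255,0,255).astype(np.uint8)
save(cv2.resize(b,None,fx=5,fy=5,interpolation=cv2.INTER_CUBIC),'c10.png');st()
E
```

```text
t 12.1 p [ 0.6321 -0.286  -0.0124] hd 0.03 tilt [ 0.003  0.002 -1.   ] F [-0.1  0.1 -1.7] w 0.0327 j [-0.51  0.52  1.26 -0.    1.36  1.06]
side origin 274 111
t 12.2 p [ 0.632  -0.2861 -0.0125] hd 0.02 tilt [ 0.003  0.002 -1.   ] F [ 0.1 -0.6 -1.5] w 0.0327 j [-0.51  0.52  1.26 -0.    1.36  1.06]
[208 248]
t 12.25 p [ 0.6318 -0.2861 -0.0128] hd 0.02 tilt [ 0.003  0.002 -1.   ] F [-0.1  0.6 -1.6] w 0.0329 j [-0.51  0.52  1.26 -0.    1.36  1.06]
```

View pics/s10.png

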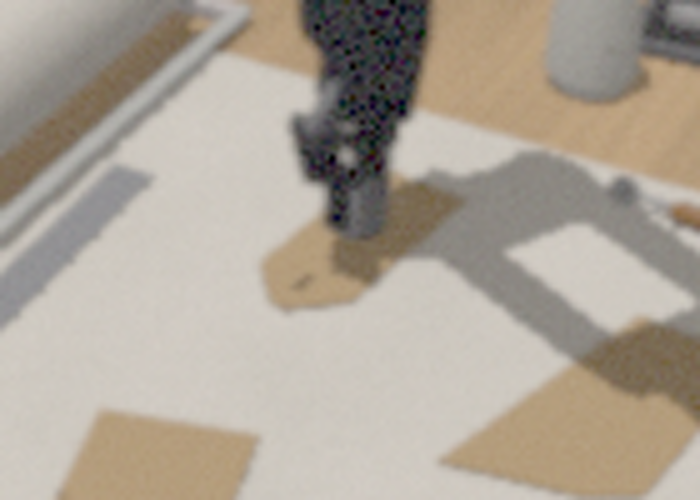

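View pics/c10.png

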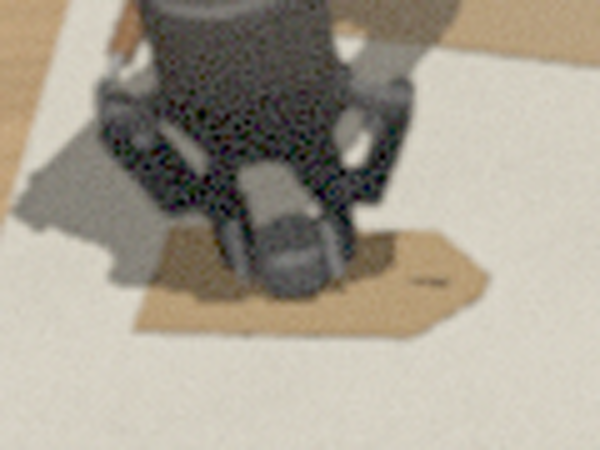

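Call:
step_arm --targets '[{"slide": [-0.001, -0.002, 0.001], "turn": 0}, {"slide": [-0.001, -0.002, 0.002], "turn": 0}, {"slide": [-0.001, -0.002, 0.003], "turn": 0}, {"slide": [-0.001, -0.002, 0.003], "turn": 0}, {"slide": [-0.001, -0.002, 0.003], "turn": 0}]'

```text
t: 12.75
ee_pos: [0.6297, -0.2836, -0.0178]
tcp_rot: [1.0, 0.0, -0.0, -0.0]
ft_force: [0.6, 0.2, -2.4]
grip_width: 0.0325
```

Call:
step_arm --targets '[{"slide": [0, 0, 0.001], "turn": 0}, {"slide": [0, 0, 0.001], "turn": 0}, {"slide": [0, 0, 0.001], "turn": 0}]'

```text
t: 13.05
ee_pos: [0.6298, -0.2836, -0.0186]
tcp_rot: [1.0, 0.0, -0.0, 0.0]
ft_force: [-0.6, 0.0, -1.9]
grip_width: 0.0325
```

Call:
step_arm --targets '[{"slide": [0, 0, 0.001], "turn": 0}, {"slide": [0, 0, 0.001], "turn": 0}, {"slide": [0, 0, 0.001], "turn": 0}]'

```text
t: 13.35
ee_pos: [0.6299, -0.2836, -0.0188]
tcp_rot: [1.0, 0.0, 0.0, 0.0]
ft_force: [-2.9, 2.0, 3.7]
grip_width: 0.0328
```

Contact came at TCP z≈-0.019 with a 4-6 N change, as predicted. I release.

Call:
step_arm --targets '[{"slide": [0, 0, 0], "turn": 0}, {"slide": [0, 0, 0], "turn": 0}, {"slide": [0, 0, 0], "turn": 0}]' --hand 0.35

```text
t: 13.65
ee_pos: [0.6298, -0.2836, -0.0199]
tcp_rot: [1.0, 0.0, 0.0, 0.0]
ft_force: [-0.4, -0.0, 1.2]
grip_width: 0.0576
```

Call:
step_arm --targets '[{"slide": [0, 0, -0.01], "turn": 0}, {"slide": [0, 0, -0.04], "turn": 0}, {"slide": [0, 0, -0.09], "turn": 0}, {"slide": [0, 0, -0.12], "turn": 0}, {"slide": [0, 0, -0.15], "turn": 0}, {"slide": [0, 0, -0.15], "turn": 0}, {"slide": [0, 0, -0.15], "turn": 0}]'

```text
t: 14.35
ee_pos: [0.6304, -0.2839, 0.1322]
tcp_rot: [1.0, 0.0, 0.001, 0.001]
ft_force: [-0.3, -0.0, -0.4]
grip_width: 0.0578
```

Run:
```python
from fit import *
st(); c=cam('wrist'); im=optics.snapshot('wrist')
s=np.array([.6303,-.2838])
overlay(im,c,[(circ(s,.0165),.025,(255,0,0)),(circ(s,.017),.003,(0,255,0))],(200,80,440,280),3,'w11.png')
st()
```

```text
t 14.35 p [ 0.6304 -0.2839  0.1322] hd 0.01 tilt [ 0.003  0.002 -1.   ] F [-0.3 -0.  -0.4] w 0.0578 j [-0.51  0.42  1.1  -0.    1.61  1.07]
t 14.4 p [ 0.6295 -0.2834  0.13  ] hd 0.01 tilt [-0.001 -0.    -1.   ] F [-0.2  0.8 -0.9] w 0.0578 j [-0.51  0.42  1.11 -0.    1.61  1.07]
```

View pics/w11.png

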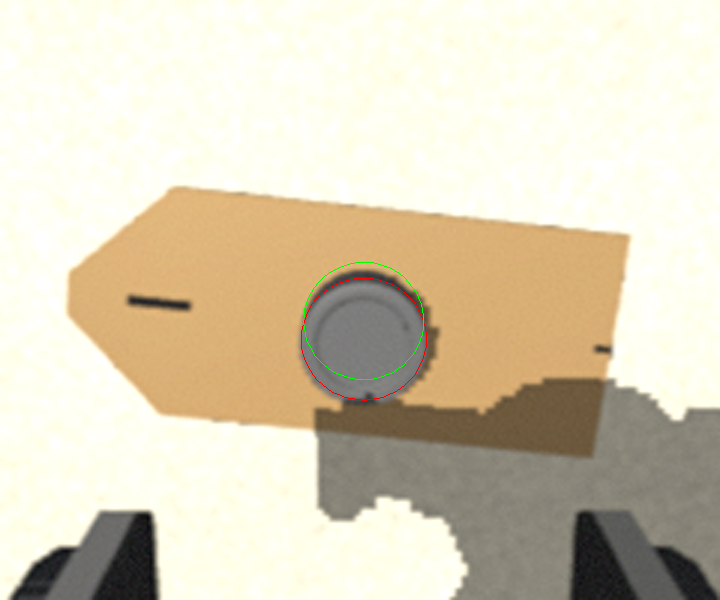

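The small disc sits flat at the tab's centroid, and the overlay matches within 1 mm. I go back to the stack.

Call:
step_arm --targets '[{"slide": [-0.023, -0.554, 0], "turn": 0}, {"slide": [-0.023, -0.554, 0], "turn": 0}, {"slide": [-0.023, -0.554, 0], "turn": 0}, {"slide": [-0.023, -0.554, 0], "turn": 0}, {"slide": [-0.023, -0.554, 0], "turn": 0}, {"slide": [-0.023, -0.554, 0], "turn": 0}, {"slide": [-0.023, -0.554, 0], "turn": 0}, {"slide": [-0.023, -0.554, 0], "turn": 0}]'

```text
t: 15.2
ee_pos: [0.6114, 0.1179, 0.1278]
tcp_rot: [1.0, 0.0, -0.002, 0.0]
ft_force: [0.6, -0.5, 0.5]
grip_width: 0.0575
```

Call:
step_arm --targets '[{"slide": [-0.006, -0.05, 0], "turn": 0}, {"slide": [-0.006, -0.1, 0], "turn": 0}, {"slide": [-0.006, -0.13, 0], "turn": 0}, {"slide": [-0.006, -0.15, 0], "turn": 0}, {"slide": [-0.006, -0.154, 0], "turn": 0}, {"slide": [-0.006, -0.154, 0], "turn": 0}, {"slide": [-0.006, -0.154, 0], "turn": 0}, {"slide": [-0.006, -0.154, 0], "turn": 0}]' --hand 0.8

```text
t: 16.0
ee_pos: [0.6075, 0.2682, 0.1304]
tcp_rot: [1.0, -0.001, -0.0, 0.0]
ft_force: [-0.0, -0.3, -0.7]
grip_width: 0.0768
```

Run:
```python
from fit import *
optics.snapshot('wrist');optics.snapshot('wrist');st(); c=cam('wrist'); im=optics.snapshot('wrist')
p=pose()[0]
np.save('w12.npy',im);np.savez('w12c.npz',K=c[0],r=c[1],t=c[2])
b=np.array([.6078,.2703]); q=np.array([.6078,.273]); a=np.array([.6065,.269])
overlay(im,c,[(circ(b,.0235),.066,(255,0,0)),(crn(q,.059,.059,106.7),.044,(255,255,0)),(crn(a,.109,.043,100.3),.022,(0,255,255)),(circ(p[:2],.001),.066,(0,255,0))],(230,110,430,260),4,'w12.png')
st()
```

```text
t 16.1 p [0.6075 0.2686 0.1306] hd -0.1 tilt [ 0.  0. -1.] F [ 0.3 -0.1  0.1] w 0.0769 j [ 0.33  0.36  1.19 -0.    1.59  1.9 ]
t 16.15 p [0.6074 0.2689 0.1306] hd -0.08 tilt [ 0.  0. -1.] F [ 0.6 -0.6  0.6] w 0.0767 j [ 0.33  0.36  1.19 -0.    1.59  1.9 ]
```

View pics/w12.png

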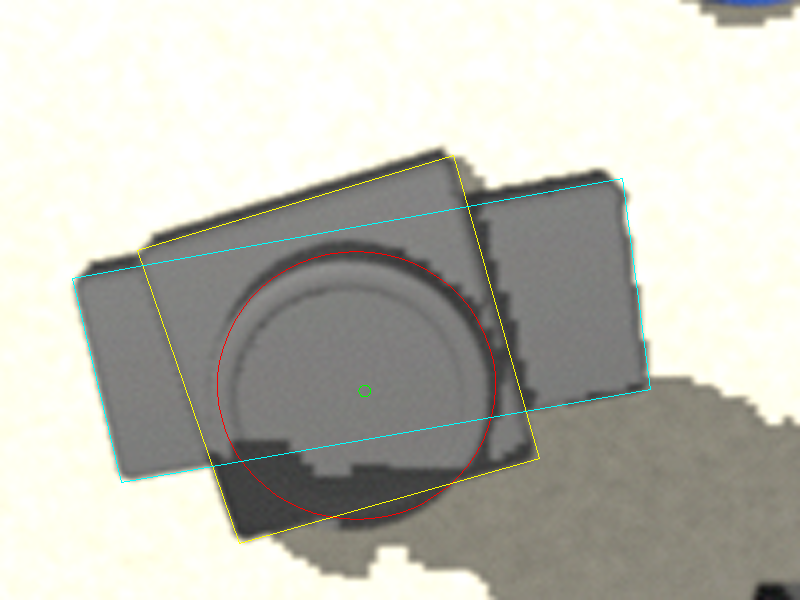

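The fits hold: the big disc centre is about (0.6067, 0.270). I go down for it.

Call:
step_arm --targets '[{"slide": [-0.001, -0.001, 0.04], "turn": 0}, {"slide": [-0.001, -0.001, 0.075], "turn": 0}, {"slide": [-0.001, -0.001, 0.1], "turn": 0}, {"slide": [-0.001, -0.001, 0.112], "turn": 0}, {"slide": [-0.001, -0.001, 0.112], "turn": 0}, {"slide": [-0.001, -0.001, 0.112], "turn": 0}, {"slide": [-0.001, -0.001, 0.112], "turn": 0}]' --hand 0.8

```text
t: 16.85
ee_pos: [0.6078, 0.2716, 0.021]
tcp_rot: [1.0, 0.0, 0.002, -0.001]
ft_force: [0.7, -0.1, 0.5]
grip_width: 0.0769
```

Call:
step_arm --targets '[{"slide": [0, 0, 0], "turn": 0}, {"slide": [0, 0, 0], "turn": 0}, {"slide": [0, 0, 0], "turn": 0}, {"slide": [0, 0, 0], "turn": 0}, {"slide": [0, 0, 0], "turn": 0}]' --hand -0.2 --squeeze 40

```text
t: 17.35
ee_pos: [0.607, 0.2717, 0.0201]
tcp_rot: [1.0, 0.0, 0.001, -0.001]
ft_force: [-0.4, 0.7, 5.0]
grip_width: 0.0466
```

```bash
python3 look.py 13 s
```

```text
t 17.35 p [0.607  0.2717 0.0201] hd 0.02 tilt [ 0.003 -0.001 -1.   ] F [-0.4  0.7  5. ] w 0.0466 j [0.34 0.43 1.32 0.   1.39 1.91]
side origin 164 237
t 17.45 p [0.607  0.2717 0.0201] hd 0.02 tilt [ 0.003 -0.001 -1.   ] F [-0.3  1.1  5.3] w 0.047 j [0.34 0.43 1.32 0.   1.39 1.91]
```

View pics/w13.png

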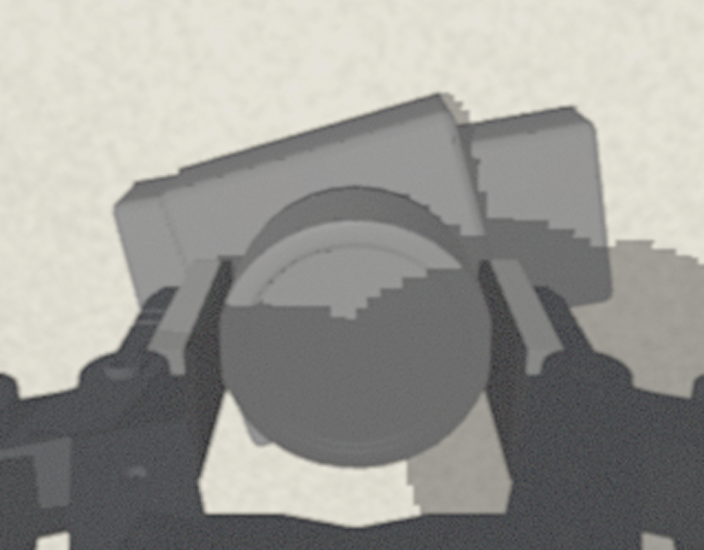

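View pics/s13.png

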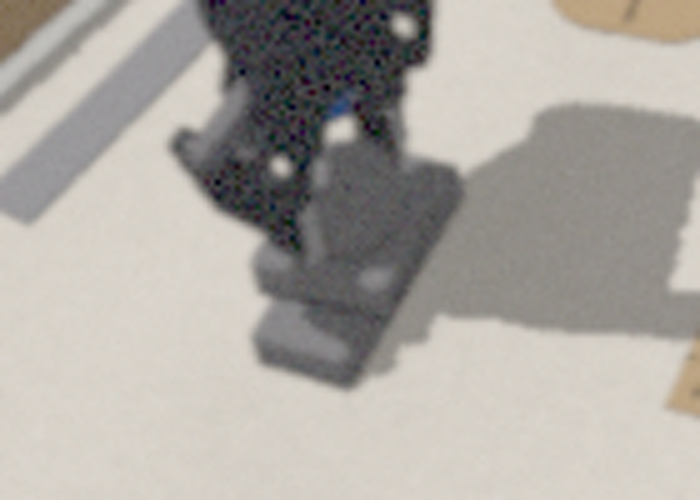

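Call:
step_arm --targets '[{"slide": [0, 0, -0.004], "turn": 0}, {"slide": [0, 0, -0.01], "turn": 0}, {"slide": [0, 0, -0.04], "turn": 0}, {"slide": [0, 0, -0.08], "turn": 0}, {"slide": [0, 0, -0.1], "turn": 0}, {"slide": [0, 0, -0.1], "turn": 0}, {"slide": [0, 0, -0.1], "turn": 0}]' --hand -0.3

```text
t: 18.15
ee_pos: [0.6056, 0.2708, 0.1173]
tcp_rot: [1.0, 0.0, -0.001, 0.0]
ft_force: [0.0, 0.8, -3.3]
grip_width: 0.0464
```

```bash
python3 look.py 14; python3 -c "
from h import *
st()
print(rel((.607,.2717,.12,0),(.437,-.2077,.12,0)))"
```

```text
t 18.15 p [0.6056 0.2708 0.1173] hd 0.01 tilt [-0.001  0.001 -1.   ] F [ 0.   0.8 -3.3] w 0.0464 j [ 0.34  0.37  1.21 -0.    1.57  1.91]
t 18.2 p [0.6048 0.2705 0.1157] hd 0.01 tilt [-0.004  0.002 -1.   ] F [-0.  -0.7 -3.7] w 0.0463 j [ 0.34  0.37  1.21 -0.    1.57  1.91]
(array([-0.17  ,  0.4794, -0.    ]), 0)
```

View pics/w14.png

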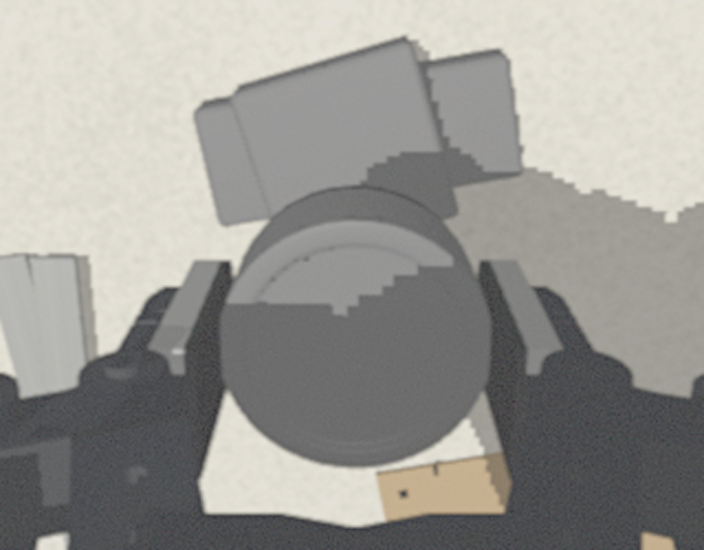

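The big disc is held flat and the square stays put. I carry it to the collar.

Call:
step_arm --targets '[{"slide": [-0.17, 0.48, 0], "turn": 0}, {"slide": [-0.17, 0.48, 0], "turn": 0}, {"slide": [-0.17, 0.48, 0], "turn": 0}, {"slide": [-0.17, 0.48, 0], "turn": 0}, {"slide": [-0.17, 0.48, 0], "turn": 0}, {"slide": [-0.17, 0.48, 0], "turn": 0}, {"slide": [-0.17, 0.48, 0], "turn": 0}, {"slide": [-0.17, 0.48, 0], "turn": 0}]'

```text
t: 19.0
ee_pos: [0.4699, -0.107, 0.1155]
tcp_rot: [1.0, 0.0, -0.002, -0.001]
ft_force: [1.7, -0.3, -2.7]
grip_width: 0.0465
```

Call:
step_arm --targets '[{"slide": [-0.015, 0.047, 0], "turn": 0}, {"slide": [-0.027, 0.077, 0], "turn": 0}, {"slide": [-0.034, 0.096, 0], "turn": 0}, {"slide": [-0.037, 0.104, 0], "turn": 0}, {"slide": [-0.037, 0.104, 0], "turn": 0}, {"slide": [-0.037, 0.104, 0], "turn": 0}]'

```text
t: 19.6
ee_pos: [0.4354, -0.2088, 0.1173]
tcp_rot: [1.0, 0.0, -0.001, -0.001]
ft_force: [0.2, 0.5, -2.3]
grip_width: 0.0466
```

Run:
```python
from h import *
optics.snapshot('wrist');optics.snapshot('wrist'); st(); c=cam('wrist'); im=optics.snapshot('wrist'); p=pose()[0]; save(im,'w15.png')
print(proj(c,[[.437,-.2077,.003],[p[0],p[1],.003]]).round(1)); st()
```

```text
t 19.7 p [ 0.4359 -0.2087  0.1179] hd 0.11 tilt [-0.001 -0.001 -1.   ] F [ 0.2 -0.1 -2. ] w 0.0469 j [-0.56 -0.03  1.66  0.    1.51  1.  ]
[[320.  188.7]
 [321.4 189.9]]
t 19.75 p [ 0.436  -0.2088  0.1181] hd 0.12 tilt [-0.    -0.001 -1.   ] F [-0.5  0.3 -2.3] w 0.0466 j [-0.56 -0.03  1.66  0.    1.51  1.  ]
```

View pics/w15.png

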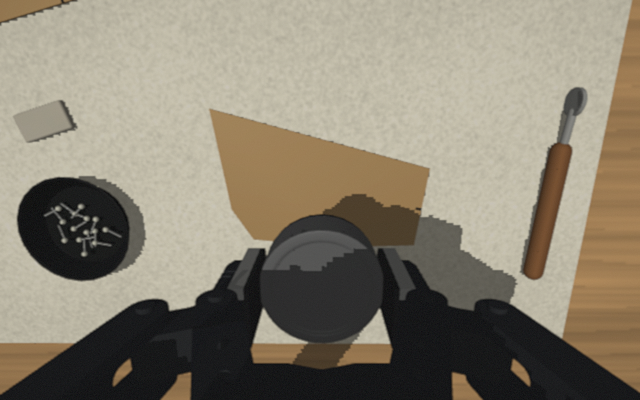

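The collar centroid projects to (320,189) and the TCP axis to (321,190), with the dish well clear at (73,228). I lower.

Call:
step_arm --targets '[{"slide": [0.001, -0.001, 0.045], "turn": 0}, {"slide": [0.001, -0.001, 0.085], "turn": 0}, {"slide": [0.001, -0.001, 0.115], "turn": 0}, {"slide": [0.001, -0.001, 0.13], "turn": 0}, {"slide": [0.001, -0.001, 0.135], "turn": 0}, {"slide": [0.001, -0.001, 0.135], "turn": 0}, {"slide": [0.001, -0.001, 0.135], "turn": 0}, {"slide": [0.001, -0.001, 0.135], "turn": 0}]'

```text
t: 20.55
ee_pos: [0.438, -0.2096, -0.0149]
tcp_rot: [1.0, 0.0, 0.001, 0.001]
ft_force: [0.6, 0.7, -2.3]
grip_width: 0.0465
```

Call:
step_arm --targets '[{"slide": [0, 0, 0.001], "turn": 0}, {"slide": [0, 0, 0.001], "turn": 0}, {"slide": [0, 0, 0.001], "turn": 0}]'

```text
t: 20.85
ee_pos: [0.4368, -0.2091, -0.0173]
tcp_rot: [1.0, 0.0, 0.0, 0.0]
ft_force: [-0.0, -1.0, -2.7]
grip_width: 0.0462
```

Call:
step_arm --targets '[{"slide": [0, 0, 0.001], "turn": 0}, {"slide": [0, 0, 0.001], "turn": 0}, {"slide": [0, 0, 0.001], "turn": 0}]'

```text
t: 21.15
ee_pos: [0.4365, -0.209, -0.0187]
tcp_rot: [1.0, 0.0, -0.0, -0.0]
ft_force: [0.1, 0.6, -2.2]
grip_width: 0.0469
```

Call:
step_arm --targets '[{"slide": [0, -0.001, 0.001], "turn": 0}, {"slide": [0, -0.001, 0.001], "turn": 0}, {"slide": [0, -0.001, 0.001], "turn": 0}]'

```text
t: 21.45
ee_pos: [0.4366, -0.2079, -0.0197]
tcp_rot: [1.0, 0.0, -0.0, 0.0]
ft_force: [-0.2, 0.7, -2.6]
grip_width: 0.0468
```

Call:
step_arm --targets '[{"slide": [0, 0, 0.001], "turn": 0}, {"slide": [0, 0, 0.001], "turn": 0}, {"slide": [0, 0, 0.001], "turn": 0}]'

```text
t: 21.75
ee_pos: [0.4366, -0.208, -0.0206]
tcp_rot: [1.0, 0.0, -0.0, 0.0]
ft_force: [0.1, 0.1, -1.9]
grip_width: 0.0464
```

Call:
step_arm --targets '[{"slide": [0, 0, 0.001], "turn": 0}, {"slide": [0, 0, 0.001], "turn": 0}, {"slide": [0, 0, 0.001], "turn": 0}]'

```text
t: 22.05
ee_pos: [0.4367, -0.2081, -0.0209]
tcp_rot: [1.0, 0.0, 0.0, 0.0]
ft_force: [-2.4, 1.5, 4.2]
grip_width: 0.0465
```

Contact came at -0.021. I release and rise.

Call:
step_arm --targets '[{"slide": [0, 0, 0], "turn": 0}, {"slide": [0, 0, 0], "turn": 0}, {"slide": [0, 0, 0], "turn": 0}]' --hand 0.7

```text
t: 22.35
ee_pos: [0.4369, -0.2081, -0.0216]
tcp_rot: [1.0, 0.0, 0.0, 0.0]
ft_force: [-0.1, 0.3, -0.2]
grip_width: 0.0724
```

Call:
step_arm --targets '[{"slide": [0, 0, -0.01], "turn": 0}, {"slide": [0, 0, -0.04], "turn": 0}, {"slide": [0, 0, -0.09], "turn": 0}, {"slide": [0, 0, -0.12], "turn": 0}, {"slide": [0, 0, -0.15], "turn": 0}, {"slide": [0, 0, -0.15], "turn": 0}, {"slide": [0, 0, -0.15], "turn": 0}]'

```text
t: 23.05
ee_pos: [0.4371, -0.2083, 0.1296]
tcp_rot: [1.0, 0.0, 0.001, 0.001]
ft_force: [0.3, -0.1, 0.4]
grip_width: 0.0724
```

Run:
```python
from fit import *
optics.snapshot('wrist');st(); c=cam('wrist'); im=optics.snapshot('wrist')
s=np.array([.4367,-.208])
overlay(im,c,[(circ(s,.0235),.025,(255,0,0)),(circ(s,.024),.003,(0,255,0))],(200,80,440,280),3,'w16.png')
st()
```

```text
t 23.1 p [ 0.4363 -0.2078  0.1281] hd 0.01 tilt [-0. -0. -1.] F [-0.8  0.5 -1. ] w 0.0728 j [-0.56 -0.03  1.65 -0.    1.53  1.01]
t 23.15 p [ 0.4359 -0.2075  0.1272] hd 0.01 tilt [-0.002 -0.001 -1.   ] F [0.1 0.2 1.1] w 0.0724 j [-0.56 -0.03  1.65 -0.    1.53  1.01]
```

View pics/w16.png

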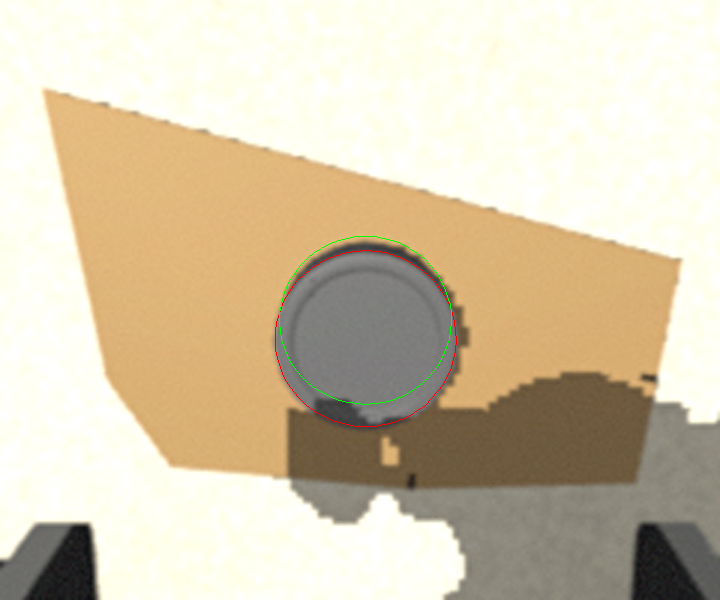

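The big disc is centred on the collar. Next is the square: heading 16.7°, jaws along its 106.7° axis.

Call:
step_arm --targets '[{"slide": [0.17, -0.48, 0], "turn": -6}, {"slide": [0.17, -0.48, 0], "turn": -12}, {"slide": [0.17, -0.48, 0], "turn": -16.7}, {"slide": [0.17, -0.48, 0], "turn": -16.7}, {"slide": [0.17, -0.48, 0], "turn": -16.7}, {"slide": [0.17, -0.48, 0], "turn": -16.7}, {"slide": [0.17, -0.48, 0], "turn": -16.7}, {"slide": [0.17, -0.48, 0], "turn": -16.7}]' --hand 1

```text
t: 23.95
ee_pos: [0.5693, 0.1709, 0.1261]
tcp_rot: [0.989, 0.145, -0.002, 0.0]
ft_force: [1.3, -1.1, 0.4]
grip_width: 0.0853
```

Run:
```python
from h import *
st(); s=(.437-.05+.17*(400/509.),)
# commanded estimate: 8 rows*50mm along the line
d=np.array([.17,.48]);L=np.linalg.norm(d);c=np.array([.4368,-.208])+d/L*.4
print(c, rel((*c,.129,16.7),(.6075,.2732,.129,16.7)))
```

```text
t 23.95 p [0.5693 0.1709 0.1261] hd 16.73 tilt [-0.004 -0.    -1.   ] F [ 1.3 -1.1  0.4] w 0.0853 j [ 0.2   0.22  1.38 -0.    1.55  1.48]
[0.57033886 0.16905089] (array([ 0.0655, -0.0891, -0.    ]), 0.0)
```

Call:
step_arm --targets '[{"slide": [0.03, -0.04, 0], "turn": 0}, {"slide": [0.05, -0.068, 0], "turn": 0}, {"slide": [0.061, -0.083, 0], "turn": 0}, {"slide": [0.065, -0.089, 0], "turn": 0}, {"slide": [0.065, -0.089, 0], "turn": 0}, {"slide": [0.065, -0.089, 0], "turn": 0}, {"slide": [0.065, -0.089, 0], "turn": 0}]'

```text
t: 24.65
ee_pos: [0.6066, 0.2716, 0.1283]
tcp_rot: [0.989, 0.145, -0.0, 0.0]
ft_force: [-0.4, 0.5, 0.4]
grip_width: 0.0857
```

Run:
```python
from fit import *
optics.snapshot('wrist');optics.snapshot('wrist');st(); c=cam('wrist'); im=optics.snapshot('wrist')
p=pose()[0]
np.save('w17.npy',im);np.savez('w17c.npz',K=c[0],r=c[1],t=c[2])
q=np.array([.6075,.2732]); a=np.array([.6065,.269])
overlay(im,c,[(crn(q,.059,.059,106.7),.044,(255,255,0)),(crn(a,.109,.043,100.3),.022,(0,255,255)),(circ(p[:2],.001),.044,(0,255,0))],(230,90,430,240),4,'w17.png')
st()
```

```text
t 24.75 p [0.6068 0.2718 0.1287] hd 16.63 tilt [ 0.  0. -1.] F [ 0.4  0.4 -0.5] w 0.0855 j [ 0.34  0.37  1.19 -0.    1.59  1.62]
t 24.8 p [0.6068 0.272  0.1288] hd 16.63 tilt [ 0.  0. -1.] F [-0.  -0.2 -0.2] w 0.0854 j [ 0.34  0.37  1.19 -0.    1.59  1.62]
```

View pics/w17.png

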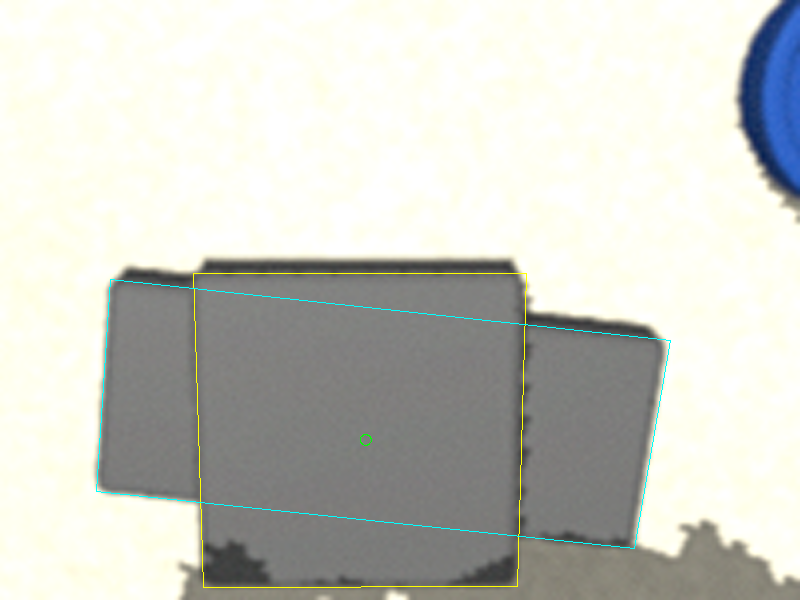

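The square fits at (0.6075, 0.2732) and is parallel to the tool. I go down and grip.

Call:
step_arm --targets '[{"slide": [0.001, -0.001, 0.045], "turn": 0}, {"slide": [0.001, -0.001, 0.085], "turn": 0}, {"slide": [0.001, -0.001, 0.115], "turn": 0}, {"slide": [0.001, -0.001, 0.13], "turn": 0}, {"slide": [0.001, -0.001, 0.135], "turn": 0}, {"slide": [0.001, -0.001, 0.135], "turn": 0}, {"slide": [0.001, -0.001, 0.135], "turn": 0}, {"slide": [0.001, -0.001, 0.135], "turn": 0}]' --hand 1

```text
t: 25.6
ee_pos: [0.6091, 0.2748, -0.004]
tcp_rot: [0.989, 0.145, 0.002, -0.0]
ft_force: [-0.5, 0.2, -0.7]
grip_width: 0.0857
```

Call:
step_arm --targets '[{"slide": [0, 0, 0], "turn": 0}, {"slide": [0, 0, 0], "turn": 0}, {"slide": [0, 0, 0], "turn": 0}, {"slide": [0, 0, 0], "turn": 0}, {"slide": [0, 0, 0], "turn": 0}]' --hand 0.1 --squeeze 60

```text
t: 26.1
ee_pos: [0.6085, 0.2743, -0.005]
tcp_rot: [0.989, 0.145, 0.001, 0.0]
ft_force: [0.2, -1.2, 4.8]
grip_width: 0.0582
```

```bash
python3 look.py 18 s
```

```text
t 26.1 p [ 0.6085  0.2743 -0.005 ] hd 16.71 tilt [ 0.003  0.    -1.   ] F [ 0.2 -1.2  4.8] w 0.0582 j [ 0.34  0.46  1.33 -0.    1.35  1.62]
side origin 164 245
t 26.2 p [ 0.6085  0.2744 -0.005 ] hd 16.71 tilt [ 0.003  0.    -1.   ] F [ 0.3 -1.3  5.5] w 0.0584 j [ 0.34  0.46  1.33 -0.    1.35  1.62]
```

View pics/w18.png

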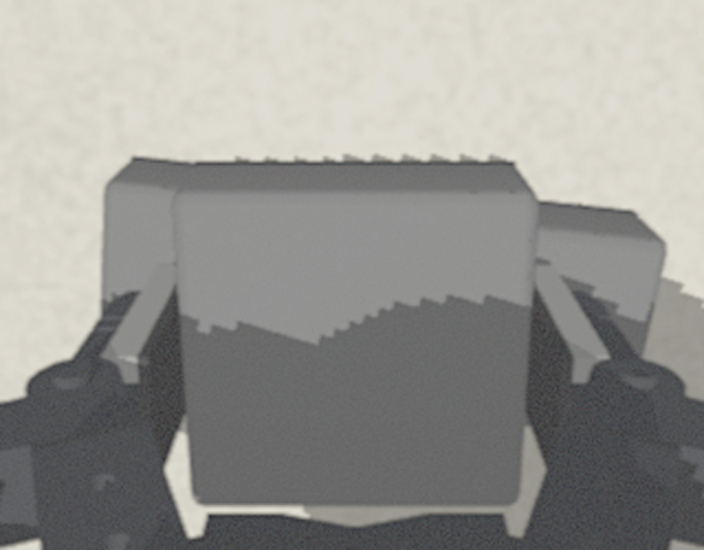

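View pics/s18.png

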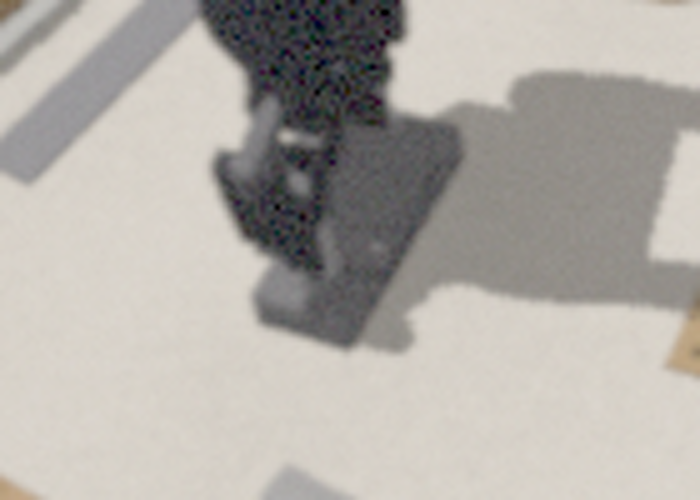

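Call:
step_arm --targets '[{"slide": [0, 0, -0.004], "turn": 0}, {"slide": [0, 0, -0.01], "turn": 0}, {"slide": [0, 0, -0.04], "turn": 0}, {"slide": [0, 0, -0.08], "turn": 0}, {"slide": [0, 0, -0.1], "turn": 0}, {"slide": [0, 0, -0.1], "turn": 0}, {"slide": [0, 0, -0.1], "turn": 0}]' --hand 0

```text
t: 26.9
ee_pos: [0.6066, 0.274, 0.0918]
tcp_rot: [0.989, 0.145, -0.001, 0.0]
ft_force: [-0.3, -0.5, -4.9]
grip_width: 0.0583
```

```bash
python3 look.py 19; python3 -c "
from h import *
st()
print(rel((.6075,.2735,.09,16.7),(.4152,.1897,.09,10.6)))"
```

```text
t 26.9 p [0.6066 0.274  0.0918] hd 16.72 tilt [-0.002  0.    -1.   ] F [-0.3 -0.5 -4.9] w 0.0583 j [ 0.34  0.39  1.23 -0.    1.52  1.62]
t 26.95 p [0.6057 0.2738 0.0903] hd 16.72 tilt [-0.005  0.    -1.   ] F [-1.2  0.  -6.2] w 0.0585 j [0.34 0.39 1.23 0.   1.52 1.62]
(array([-0.2083,  0.025 , -0.    ]), 6.1)
```

View pics/w19.png

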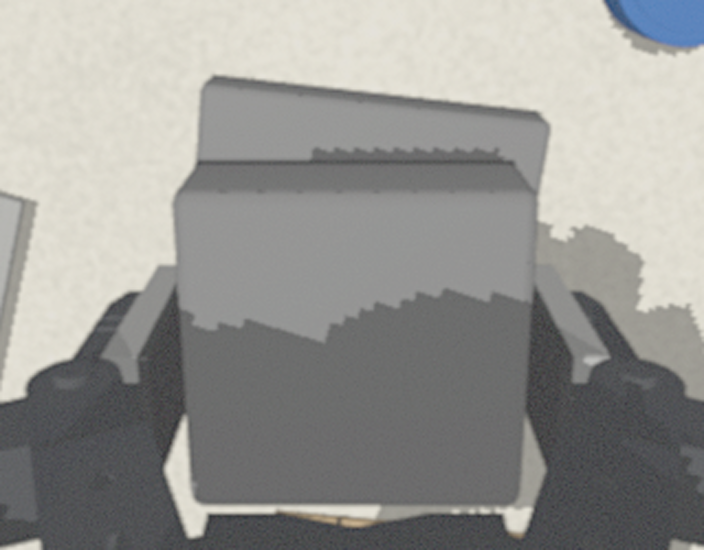

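The square is held level. I carry it to the pocket, turning 6° to line it up with the pocket sides.

Call:
step_arm --targets '[{"slide": [-0.04, 0.005, 0], "turn": 3}, {"slide": [-0.085, 0.01, 0], "turn": 6.1}, {"slide": [-0.13, 0.0156, 0], "turn": 6.1}, {"slide": [-0.17, 0.0204, 0], "turn": 6.1}, {"slide": [-0.195, 0.0234, 0], "turn": 6.1}, {"slide": [-0.208, 0.025, 0], "turn": 6.1}, {"slide": [-0.208, 0.025, 0], "turn": 6.1}, {"slide": [-0.208, 0.025, 0], "turn": 6.1}]'

```text
t: 27.75
ee_pos: [0.4158, 0.1907, 0.0927]
tcp_rot: [0.996, 0.092, -0.0, -0.0]
ft_force: [0.9, 0.5, -4.7]
grip_width: 0.0585
```

Run:
```python
from h import *
optics.snapshot('wrist');optics.snapshot('wrist'); st(); c=cam('wrist'); im=optics.snapshot('wrist'); p=pose()[0]; save(im,'w20.png')
print(proj(c,[[.4145,.1895,.003],[p[0],p[1],.003]]).round(1)); st()
```

```text
t 27.85 p [0.4164 0.1908 0.0931] hd 10.61 tilt [ 0.  0. -1.] F [-0.5  0.6 -4.5] w 0.0588 j [ 0.31 -0.07  1.75 -0.    1.46  1.69]
[[322.4 200.5]
 [321.1 197.8]]
t 27.9 p [0.4164 0.1908 0.0932] hd 10.61 tilt [ 0.  0. -1.] F [-0. -0. -5.] w 0.0588 j [ 0.31 -0.07  1.75 -0.    1.46  1.69]
```

View pics/w20.png

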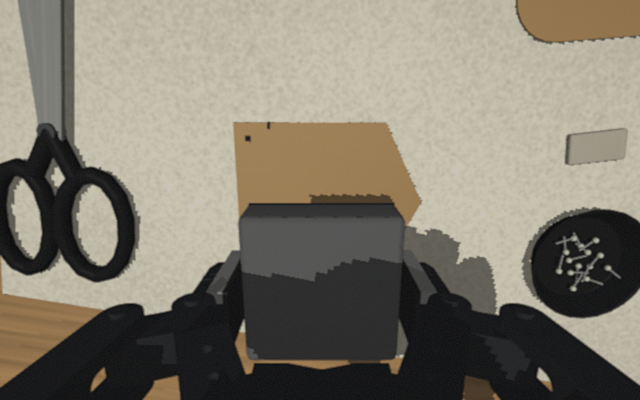

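The pocket is aligned with the tool, and the shears (right edge at column 137) and the dish (left edge at column 525) are well clear. I lower.

Call:
step_arm --targets '[{"slide": [-0.0015, 0.001, 0.04], "turn": 0}, {"slide": [-0.0015, 0.001, 0.075], "turn": 0}, {"slide": [-0.0015, 0.001, 0.1], "turn": 0}, {"slide": [-0.0015, 0.001, 0.11], "turn": 0}, {"slide": [-0.0015, 0.001, 0.113], "turn": 0}, {"slide": [-0.0015, 0.001, 0.113], "turn": 0}, {"slide": [-0.0015, 0.001, 0.113], "turn": 0}, {"slide": [-0.0015, 0.001, 0.113], "turn": 0}]'

```text
t: 28.7
ee_pos: [0.4156, 0.1897, -0.018]
tcp_rot: [0.996, 0.092, 0.002, -0.0]
ft_force: [0.7, -0.1, -5.2]
grip_width: 0.0585
```

Call:
step_arm --targets '[{"slide": [0, 0, 0.001], "turn": 0}, {"slide": [0, 0, 0.001], "turn": 0}, {"slide": [0, 0, 0.001], "turn": 0}]'

```text
t: 29.0
ee_pos: [0.4142, 0.1893, -0.0204]
tcp_rot: [0.996, 0.092, 0.0, 0.0]
ft_force: [-0.2, 0.2, -4.5]
grip_width: 0.0586
```

Call:
step_arm --targets '[{"slide": [0, 0, 0.001], "turn": 0}, {"slide": [0, 0, 0.001], "turn": 0}, {"slide": [0, 0, 0.001], "turn": 0}]'

```text
t: 29.3
ee_pos: [0.414, 0.1892, -0.0217]
tcp_rot: [0.996, 0.092, -0.0, 0.0]
ft_force: [-0.5, 0.2, -5.0]
grip_width: 0.059
```

Call:
step_arm --targets '[{"slide": [0, 0, 0.001], "turn": 0}, {"slide": [0, 0, 0.001], "turn": 0}, {"slide": [0, 0, 0.001], "turn": 0}]'

```text
t: 29.6
ee_pos: [0.4141, 0.1892, -0.0227]
tcp_rot: [0.996, 0.092, -0.0, 0.0]
ft_force: [-0.1, -0.3, -5.1]
grip_width: 0.0586
```

Call:
step_arm --targets '[{"slide": [0.001, 0, 0.001], "turn": 0}, {"slide": [0.001, 0, 0.001], "turn": 0}, {"slide": [0.001, 0, 0.001], "turn": 0}]'

```text
t: 29.9
ee_pos: [0.4151, 0.1894, -0.0237]
tcp_rot: [0.996, 0.092, -0.0, 0.0]
ft_force: [0.5, -0.5, -4.6]
grip_width: 0.0584
```

Call:
step_arm --targets '[{"slide": [0, 0, 0.001], "turn": 0}, {"slide": [0, 0, 0.001], "turn": 0}, {"slide": [0, 0, 0.001], "turn": 0}]'

```text
t: 30.2
ee_pos: [0.4152, 0.1895, -0.0241]
tcp_rot: [0.996, 0.093, 0.0, 0.0]
ft_force: [-1.8, -0.5, 0.3]
grip_width: 0.0586
```

Contact: the weight is off the wrist. I release.

Call:
step_arm --targets '[{"slide": [0, 0, 0], "turn": 0}, {"slide": [0, 0, 0], "turn": 0}, {"slide": [0, 0, 0], "turn": 0}]' --hand 0.85

```text
t: 30.5
ee_pos: [0.4158, 0.1896, -0.0242]
tcp_rot: [0.996, 0.092, 0.001, -0.0]
ft_force: [-0.8, -0.1, 0.1]
grip_width: 0.0791
```

Call:
step_arm --targets '[{"slide": [0, 0, -0.01], "turn": 0}, {"slide": [0, 0, -0.04], "turn": 0}, {"slide": [0, 0, -0.09], "turn": 0}, {"slide": [0, 0, -0.12], "turn": 0}, {"slide": [0, 0, -0.15], "turn": 0}, {"slide": [0, 0, -0.15], "turn": 0}, {"slide": [0, 0, -0.15], "turn": 0}]'

```text
t: 31.2
ee_pos: [0.4157, 0.1897, 0.1268]
tcp_rot: [0.996, 0.092, 0.001, -0.0]
ft_force: [0.3, -0.1, -0.0]
grip_width: 0.0792
```

Run:
```python
from fit import *
optics.snapshot('wrist');st(); c=cam('wrist'); im=optics.snapshot('wrist')
s=np.array([.4145,.1895])
overlay(im,c,[(crn(s,.059,.059,10.6),.025,(255,0,0)),(circ(s,.001),.025,(255,0,0))],(200,80,440,280),3,'w21.png')
st()
print(rel((.4149,.1893,.126,10.6),(.6065,.269,.126,10.3)))
```

```text
t 31.25 p [0.4148 0.1893 0.1253] hd 10.61 tilt [-0.  0. -1.] F [-0.4  0.6 -0.1] w 0.079 j [ 0.3  -0.09  1.71 -0.    1.53  1.69]
t 31.3 p [0.4143 0.1892 0.1244] hd 10.61 tilt [-0.002  0.    -1.   ] F [ 0.2 -0.2 -0.1] w 0.0791 j [ 0.3  -0.09  1.71 -0.    1.53  1.69]
(array([ 0.203 , -0.0431, -0.    ]), 0.3)
```

View pics/w21.png

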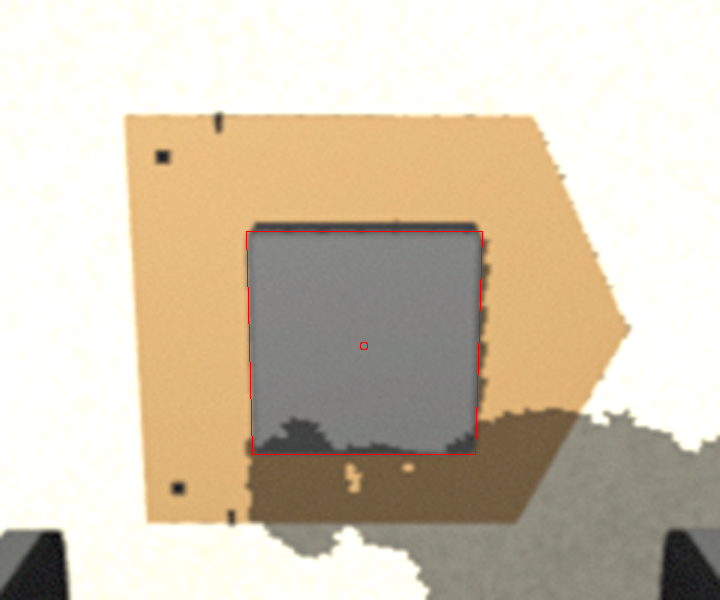

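The square is exact on the pocket. Now the bar: jaws across its width, so heading 100.3° (turn -89.7).

Call:
step_arm --targets '[{"slide": [0.025, -0.005, 0], "turn": -8}, {"slide": [0.05, -0.01, 0], "turn": -16}, {"slide": [0.08, -0.017, 0], "turn": -24}, {"slide": [0.11, -0.023, 0], "turn": -32}, {"slide": [0.14, -0.03, 0], "turn": -40}, {"slide": [0.165, -0.035, 0], "turn": -48}, {"slide": [0.185, -0.039, 0], "turn": -56}, {"slide": [0.203, -0.043, 0], "turn": -64}]' --hand 0.6

```text
t: 32.1
ee_pos: [0.6066, 0.269, 0.1225]
tcp_rot: [0.794, 0.608, -0.002, -0.001]
ft_force: [0.1, 0.2, -0.4]
grip_width: 0.0681
```

Call:
step_arm --targets '[{"slide": [0, 0, 0], "turn": -8}, {"slide": [0, 0, 0], "turn": -16}, {"slide": [0, 0, 0], "turn": -22}, {"slide": [0, 0, 0], "turn": -25.7}, {"slide": [0, 0, 0], "turn": -25.7}, {"slide": [0, 0, 0], "turn": -25.7}, {"slide": [0, 0, 0], "turn": -25.7}]'

```text
t: 32.8
ee_pos: [0.6063, 0.2689, 0.1244]
tcp_rot: [0.641, 0.768, -0.001, -0.0]
ft_force: [0.0, -0.0, 0.3]
grip_width: 0.0684
```

Run:
```python
from fit import *
optics.snapshot('wrist');optics.snapshot('wrist');st(); c=cam('wrist'); im=optics.snapshot('wrist')
p=pose()[0]
np.save('w22.npy',im);np.savez('w22c.npz',K=c[0],r=c[1],t=c[2])
a=np.array([.6065,.269])
overlay(im,c,[(crn(a,.109,.043,100.3),.022,(0,255,255)),(circ(p[:2],.001),.022,(0,255,0)),(circ(a,.001),.022,(255,0,0))],(220,70,420,270),3,'w22.png')
st()
```

```text
t 32.9 p [0.6065 0.269  0.125 ] hd 100.28 tilt [-0.    -0.001 -1.   ] F [-0.4  0.1  0.3] w 0.0681 j [ 0.33  0.37  1.19 -0.    1.58  0.15]
t 32.95 p [0.6066 0.269  0.1252] hd 100.29 tilt [-0. -0. -1.] F [ 0.4 -0.3 -0.2] w 0.0685 j [ 0.33  0.37  1.19 -0.    1.58  0.15]
```

View pics/w22.png

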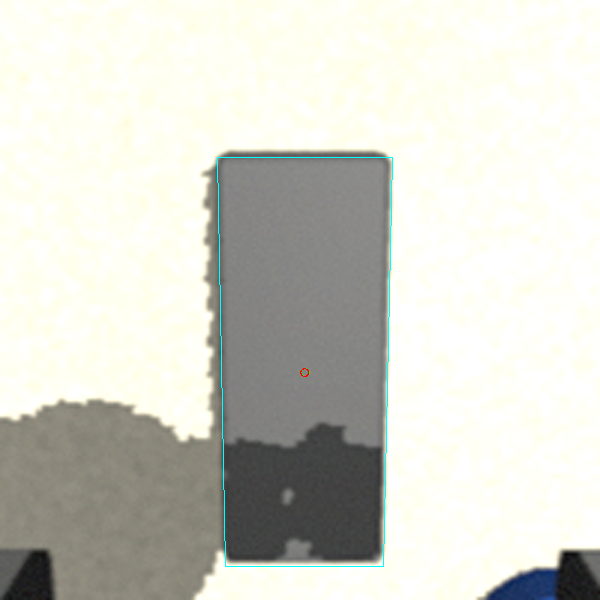

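The bar is exactly aligned. I go down to it.

Call:
step_arm --targets '[{"slide": [0, 0, 0.045], "turn": 0}, {"slide": [0, 0, 0.085], "turn": 0}, {"slide": [0, 0, 0.12], "turn": 0}, {"slide": [0, 0, 0.14], "turn": 0}, {"slide": [0, 0, 0.147], "turn": 0}, {"slide": [0, 0, 0.149], "turn": 0}, {"slide": [0, 0, 0.149], "turn": 0}, {"slide": [0, 0, 0.149], "turn": 0}]'

```text
t: 33.75
ee_pos: [0.6082, 0.2696, -0.0213]
tcp_rot: [0.641, 0.768, 0.002, 0.001]
ft_force: [-0.1, 0.6, 0.6]
grip_width: 0.0682
```

Call:
step_arm --targets '[{"slide": [0, 0, 0], "turn": 0}, {"slide": [0, 0, 0], "turn": 0}, {"slide": [0, 0, 0], "turn": 0}, {"slide": [0, 0, 0], "turn": 0}, {"slide": [0, 0, 0], "turn": 0}]' --hand -0.2 --squeeze 80

```text
t: 34.25
ee_pos: [0.6071, 0.2693, -0.0216]
tcp_rot: [0.641, 0.768, 0.001, 0.0]
ft_force: [-2.9, -0.9, 5.6]
grip_width: 0.042
```

```bash
python3 look.py 23
```

```text
t 34.25 p [ 0.6071  0.2693 -0.0216] hd 100.31 tilt [ 0.     0.001 -1.   ] F [-2.9 -0.9  5.6] w 0.042 j [0.33 0.47 1.36 0.   1.32 0.15]
```

View pics/w23.png

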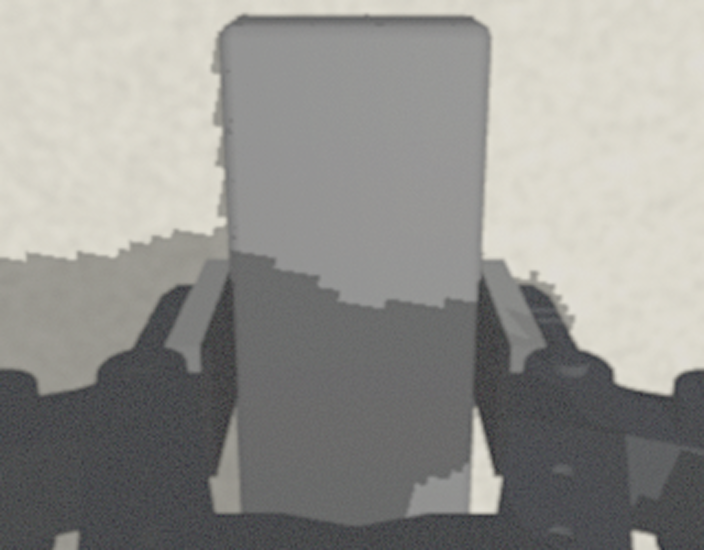

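Call:
step_arm --targets '[{"slide": [0, 0, -0.004], "turn": 0}, {"slide": [0, 0, -0.01], "turn": 0}, {"slide": [0, 0, -0.03], "turn": 0}, {"slide": [0, 0, -0.06], "turn": 0}, {"slide": [0, 0, -0.08], "turn": 0}, {"slide": [0, 0, -0.08], "turn": 0}, {"slide": [0, 0, -0.08], "turn": 0}]' --hand -0.3

```text
t: 35.0
ee_pos: [0.6061, 0.2688, 0.0551]
tcp_rot: [0.641, 0.768, -0.001, -0.0]
ft_force: [0.1, 0.2, -8.1]
grip_width: 0.0419
```

```bash
python3 look.py 24 s;  python3 -c "
from h import *
st()
print(rel((.6066,.269,.06,100.3),(.6123,.0032,.06,104.9)))"
```

```text
t 35.0 p [0.6061 0.2688 0.0551] hd 100.31 tilt [-0.    -0.002 -1.   ] F [ 0.1  0.2 -8.1] w 0.0419 j [ 0.33  0.4   1.28 -0.    1.45  0.15]
side origin 163 226
t 35.1 p [0.6048 0.2684 0.0532] hd 100.31 tilt [-0.001 -0.006 -1.   ] F [ 0.5 -0.  -7.7] w 0.0422 j [ 0.33  0.41  1.29 -0.    1.46  0.15]
t 35.1 p [0.6048 0.2684 0.0532] hd 100.31 tilt [-0.001 -0.006 -1.   ] F [ 0.5 -0.  -7.7] w 0.0422 j [ 0.33  0.41  1.29 -0.    1.46  0.15]
(array([-0.2625, -0.0419, -0.    ]), -4.6)
```

View pics/w24.png

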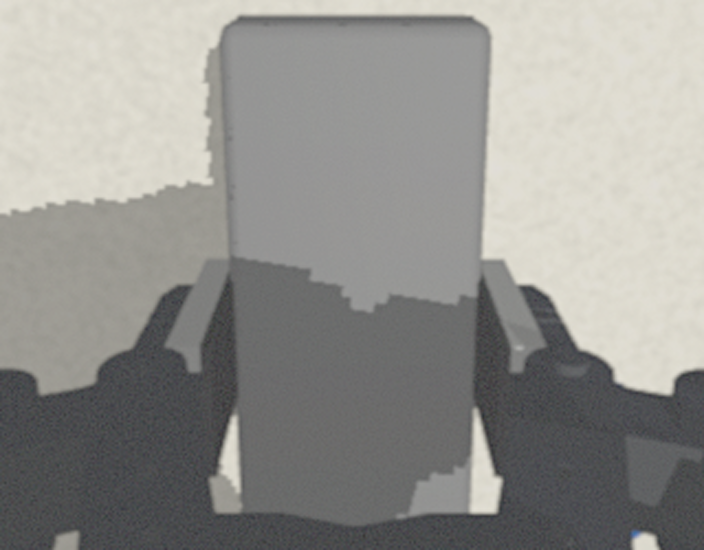

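View pics/s24.png

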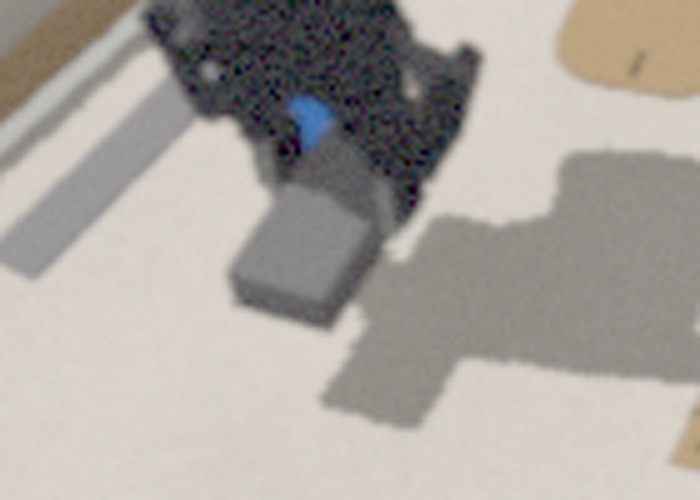

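The bar is held flat, about 78 mm above the table. I carry it to the cuff.

Call:
step_arm --targets '[{"slide": [-0.04, -0.006, 0], "turn": -2}, {"slide": [-0.088, -0.014, 0], "turn": -4.6}, {"slide": [-0.136, -0.022, 0], "turn": -4.6}, {"slide": [-0.184, -0.029, 0], "turn": -4.6}, {"slide": [-0.222, -0.035, 0], "turn": -4.6}, {"slide": [-0.248, -0.0395, 0], "turn": -4.6}, {"slide": [-0.2625, -0.042, 0], "turn": -4.6}, {"slide": [-0.2625, -0.042, 0], "turn": -4.6}]'

```text
t: 35.9
ee_pos: [0.6114, 0.0014, 0.0546]
tcp_rot: [0.611, 0.792, -0.001, -0.001]
ft_force: [0.4, 0.9, -7.8]
grip_width: 0.0421
```

Call:
step_arm --targets '[{"slide": [0, 0, 0], "turn": 0}, {"slide": [0, 0, 0], "turn": 0}, {"slide": [0, 0, 0], "turn": 0}]'

```text
t: 36.2
ee_pos: [0.6123, 0.0049, 0.0562]
tcp_rot: [0.609, 0.794, 0.0, -0.0]
ft_force: [0.3, 1.1, -6.7]
grip_width: 0.0419
```

Run:
```python
from fit import *
st(); c=cam('wrist'); im=optics.snapshot('wrist'); p=pose()[0]; 
save(im,'w25.png')
print(proj(c,[[.6123,.0032,.003],[p[0],p[1],.003]]).round(1)); st()
```

```text
t 36.2 p [0.6123 0.0049 0.0562] hd 105.03 tilt [ 0. -0. -1.] F [ 0.3  1.1 -6.7] w 0.0419 j [-0.08  0.3   1.43  0.    1.42 -0.35]
[[320.5 214.7]
 [321.2 212.5]]
t 36.25 p [0.6123 0.0047 0.0563] hd 105.02 tilt [ 0. -0. -1.] F [-1.   0.9 -6.8] w 0.0419 j [-0.08  0.3   1.43  0.    1.42 -0.35]
```

View pics/w25.png

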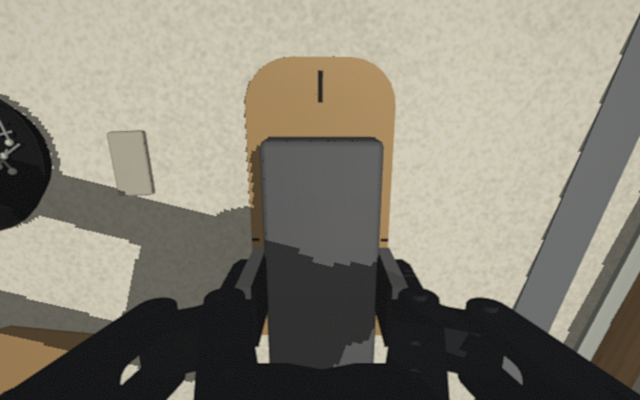

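Bar and cuff are aligned, with bar mid column ~322 and cuff ~320. I lower.

Call:
step_arm --targets '[{"slide": [-0.0015, -0.0005, 0.025], "turn": 0}, {"slide": [-0.0015, -0.0005, 0.048], "turn": 0}, {"slide": [-0.0015, -0.0005, 0.062], "turn": 0}, {"slide": [-0.0015, -0.0005, 0.069], "turn": 0}, {"slide": [-0.0015, -0.0005, 0.07], "turn": 0}, {"slide": [-0.0015, -0.0005, 0.07], "turn": 0}, {"slide": [-0.0015, -0.0005, 0.07], "turn": 0}, {"slide": [-0.0015, -0.0005, 0.07], "turn": 0}]'

```text
t: 37.05
ee_pos: [0.6134, 0.0016, -0.0121]
tcp_rot: [0.609, 0.793, 0.001, 0.001]
ft_force: [0.8, 0.4, -6.8]
grip_width: 0.0421
```

Call:
step_arm --targets '[{"slide": [0, 0, 0.001], "turn": 0}, {"slide": [0, 0, 0.001], "turn": 0}, {"slide": [0, 0, 0.001], "turn": 0}]'

```text
t: 37.35
ee_pos: [0.6122, 0.0017, -0.0146]
tcp_rot: [0.609, 0.793, -0.0, 0.0]
ft_force: [0.2, -0.4, -7.2]
grip_width: 0.0422
```

Call:
step_arm --targets '[{"slide": [0, 0, 0.001], "turn": 0}, {"slide": [0, 0, 0.001], "turn": 0}, {"slide": [0, 0, 0.001], "turn": 0}]'

```text
t: 37.65
ee_pos: [0.6122, 0.0017, -0.0157]
tcp_rot: [0.609, 0.793, -0.0, -0.0]
ft_force: [-0.7, -0.6, -7.7]
grip_width: 0.0424
```

Call:
step_arm --targets '[{"slide": [0, 0, 0.001], "turn": 0}, {"slide": [0, 0, 0.001], "turn": 0}, {"slide": [0, 0, 0.001], "turn": 0}]'

```text
t: 37.95
ee_pos: [0.6122, 0.0017, -0.0167]
tcp_rot: [0.609, 0.793, -0.0, -0.0]
ft_force: [0.4, 0.5, -7.8]
grip_width: 0.0417
```

Call:
step_arm --targets '[{"slide": [0.0015, 0, 0.001], "turn": 0}, {"slide": [0.0015, 0, 0.001], "turn": 0}, {"slide": [0.0015, 0, 0.001], "turn": 0}]'

```text
t: 38.25
ee_pos: [0.6118, 0.0032, -0.0177]
tcp_rot: [0.609, 0.793, -0.0, -0.0]
ft_force: [1.0, -0.2, -7.0]
grip_width: 0.0418
```

Call:
step_arm --targets '[{"slide": [0, 0, 0.001], "turn": 0}, {"slide": [0, 0, 0.001], "turn": 0}, {"slide": [0, 0, 0.001], "turn": 0}]'

```text
t: 38.55
ee_pos: [0.6119, 0.0031, -0.0186]
tcp_rot: [0.609, 0.793, -0.0, 0.0]
ft_force: [-0.5, -0.5, -7.2]
grip_width: 0.0422
```

Call:
step_arm --targets '[{"slide": [0, 0, 0.001], "turn": 0}, {"slide": [0, 0, 0.001], "turn": 0}, {"slide": [0, 0, 0.001], "turn": 0}]'

```text
t: 38.85
ee_pos: [0.612, 0.0031, -0.0186]
tcp_rot: [0.609, 0.793, 0.0, 0.0]
ft_force: [-2.8, -0.2, 0.6]
grip_width: 0.0423
```

Contact: the bar's weight is off the wrist. I release, rise and check.

Call:
step_arm --targets '[{"slide": [0, 0, 0], "turn": 0}, {"slide": [0, 0, 0], "turn": 0}, {"slide": [0, 0, 0], "turn": 0}]' --hand 0.6

```text
t: 39.15
ee_pos: [0.6132, 0.003, -0.0186]
tcp_rot: [0.609, 0.793, 0.001, 0.001]
ft_force: [-0.3, 0.5, 0.6]
grip_width: 0.0683
```

Call:
step_arm --targets '[{"slide": [0, 0, -0.01], "turn": 0}, {"slide": [0, 0, -0.04], "turn": 0}, {"slide": [0, 0, -0.09], "turn": 0}, {"slide": [0, 0, -0.13], "turn": 0}, {"slide": [0, 0, -0.18], "turn": 0}, {"slide": [0, 0, -0.23], "turn": 0}, {"slide": [0, 0, -0.23], "turn": 0}, {"slide": [0, 0, -0.23], "turn": 0}]'

```text
t: 39.95
ee_pos: [0.6132, 0.0031, 0.2141]
tcp_rot: [0.609, 0.793, 0.002, 0.003]
ft_force: [-1.1, 0.7, -0.9]
grip_width: 0.0685
```

Run:
```python
from fit import *
optics.snapshot('wrist');optics.snapshot('wrist');st(); c=cam('wrist'); im=optics.snapshot('wrist')
s=np.array([.6123,.0032])
overlay(im,c,[(crn(s,.109,.043,104.9),.025,(255,0,0)),(circ(s,.001),.025,(255,0,0))],(200,60,440,260),3,'w26.png')
for n in ['scene','side']:
    im=optics.snapshot(n); b=np.clip(im*1.4,0,255).astype(np.uint8); save(b,n+'26.png')
st()
```

```text
t 40.05 p [0.6114 0.0032 0.2096] hd 104.91 tilt [ 0.    -0.001 -1.   ] F [ 0.  -0.5 -0.8] w 0.0684 j [-0.09  0.23  1.2  -0.    1.71 -0.35]
t 40.2 p [0.611  0.0033 0.2081] hd 104.91 tilt [ 0.001 -0.004 -1.   ] F [-0.1 -0.3  0.4] w 0.0682 j [-0.09  0.23  1.21 -0.    1.71 -0.35]
```

View pics/w26.png

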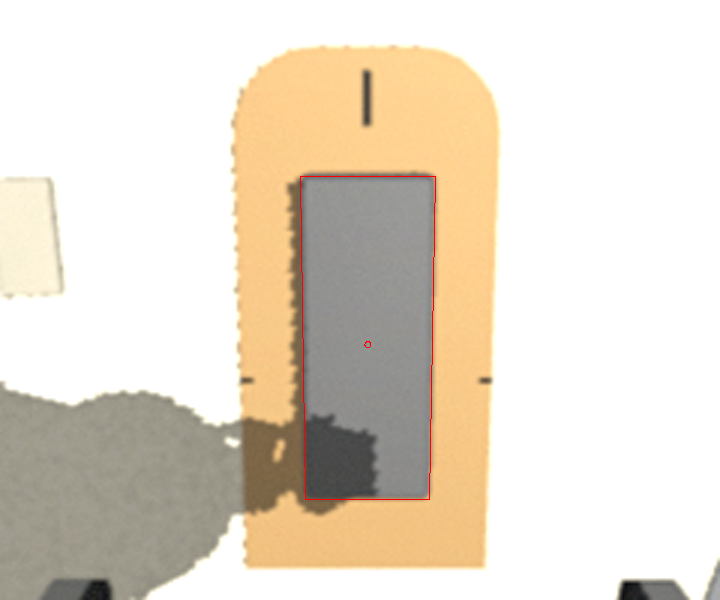

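View pics/scene26.png

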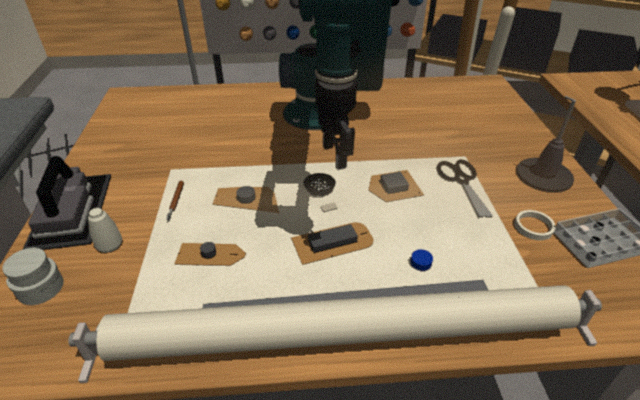

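View pics/side26.png

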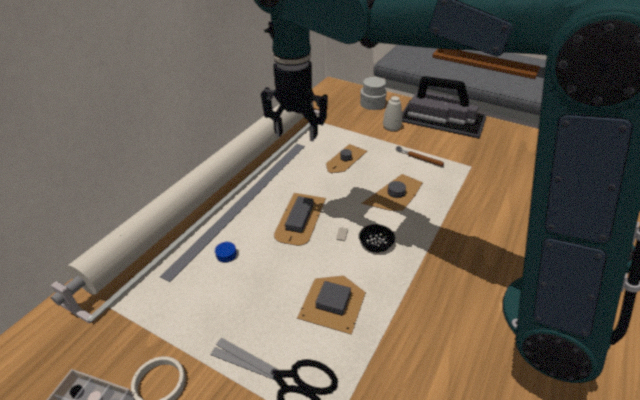

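All four weights sit flat on their templates. The scene view shows the small disc at (208,250), big disc at (245,194), square at (395,182) and bar at (333,238). The shears and dish appear where they were. I hand the job in.

Run:
```python
from h import *
for q in ['shears_c','pin_dish_c','small_disc_c','bar_c','square_c','big_disc_c']:
    print(q,[(np.round(d['xyz'],3).tolist(),round(d['confidence'],2)) for d in spot_in('scene',q)][:3])
st(); print(close_job())
```

```text
shears_c [([0.405, 0.385, 0.013], 0.76)]
pin_dish_c [([0.398, -0.012, 0.009], 0.76)]
small_disc_c [([0.637, -0.282, 0.026], 0.8)]
bar_c [([0.624, 0.004, 0.024], 0.55)]
square_c [([0.427, 0.183, 0.023], 0.9)]
big_disc_c [([0.447, -0.207, 0.025], 0.74), ([0.632, -0.279, -0.001], 0.67), ([0.699, 0.193, 0.021], 0.58)]
t 40.5 p [0.6118 0.0032 0.2099] hd 104.91 tilt [ 0.    -0.001 -1.   ] F [-0.3 -0.4  0. ] w 0.0683 j [-0.09  0.23  1.2  -0.    1.71 -0.35]
the job is handed in; nothing more can be done
None
```

I took the stack apart from the top down and set each weight on its template, lowering each one until the wrist felt it touch down. The job was handed in at 40.5 s with the gripper clear of everything.

**Placement:** wrist-camera overlays taken after each release put every weight within about 1 mm of its template's centre. The square is turned to match the pocket's sides, and the bar lies along the cuff's length (104.9°).

**Shears, dish and blue disc:** the shears and pin dish read within 1 mm of where they started. I did not touch the blue disc.

**Checks that disagreed:**
- **Fingertip height:** the fingertips turned out to be about 28–34 mm behind the reported tool point, not at it as the text says. I confirmed this with a test close above the small disc and worked with the measured offset.
- **Final positions:** the last scene-camera network readings came out up to about 13 mm toward that camera for the weights. I put this down to it reporting the middle of the visible surface, and I relied on the wrist overlays.
- **Grip width:** it read 1–2 mm under each part's stated size.

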